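# Charge the bench feeder with a batch of offcuts

## Task

Gather all the steel offcuts lying on the bench into the open-fronted tray with those already in it, tip the whole trayful into the feeder's hopper and set the empty tray upright back in the middle of its rubber mat, lined up with it. Once every offcut is in the hopper, shut both cover halves flat so that they meet edge to edge, and only then turn the handwheel by its knob counter-clockwise (seen from above) through exactly one full revolution for one stroke of the feed cam, so that the knob stops at the white pointer again. Leave the brush, the spray can and the clamp where they are.

Things in the scene. Friction and masses are not known exactly. Their poses are not given: they have to be found in the camera images.
- L1: offcut of square steel tube, 28 x 28 mm section, 36 mm long (its x axis runs along the tube), about 85 g; origin at its centre. Starts lying on the bench on the robot's right; absent (None) in some runs
- L2: offcut of flat steel bar, 40 x 26 x 14 mm (x, y, z), about 100 g; origin at its centre. Starts lying on the bench on the robot's right; absent (None) in some runs
- L3: offcut of square steel tube, 28 x 28 mm section, 36 mm long (its x axis runs along the tube), about 85 g; origin at its centre. Starts lying on the bench on the robot's right; absent (None) in some runs
- L4: offcut of flat steel bar, 40 x 26 x 14 mm (x, y, z), about 100 g; origin at its centre. Starts lying on the bench on the robot's right; absent (None) in some runs
- T1: offcut of square steel tube, 28 x 28 mm section, 36 mm long (its x axis runs along the tube), about 85 g; origin at its centre. Starts in the tray, near the tab
- T2: offcut of flat steel bar, 40 x 26 x 14 mm (x, y, z), about 100 g; origin at its centre. Starts in the tray, near the tab
- tray: open-fronted sheet steel tray, 120 mm wide (x), 165 mm long (y), 0.3 kg; origin: centre of its underside. +y end: open pouring lip, no wall. Slippery floor 3 mm thick (parts slide from about 20 degrees), side and rear (-y) walls 45 mm high. Black upright tab to hold it by on the rear wall: 60 mm wide (x), 10 mm thick (y), centred at y = -77.5 mm, 45 to 92 mm above the underside
- tray_tab (a point): middle of the top edge of the tray's tab
- tray_lip (a point): middle of the tray's pouring lip, at its underside
- rest: black rubber mat 160 x 200 x 4 mm (x, y, z) fixed on the bench, the tray's place; the tray starts on it, about in its middle with its long side along the mat's long side (lip to the mat's +y, towards the feeder). Origin: centre of its underside
- feeder: fixed grey bench feeder; origin: centre of the hopper, at bench height; y points from hopper to handwheel, -x side faces the robot. Hopper: open-topped steel box, 170 (x) x 160 (y) mm outside, 5 mm walls, inner floor 40 mm and rim 130 mm above the bench. Gear housing beside it: 80 mm high, y 85 to 280, x -95 to 95 mm, with a white pointer 110 mm high at (85, 195) mm
- hopper_in (a point): centre of the hopper's inner floor, axes as the feeder's
- near_cover (a joint): near half of the hopper's cover, an aluminium plate 85 x 166 x 5 mm hinged on the hopper's rim on the side towards the robot (feeder's -x side): angle, 0 = shut flat on the rim, positive = opened up and outwards (pi/2 upright, stop at 2.05). Stiff hinge, stays where it is left (0.16 N m)
- far_cover (a joint): far half of the cover, the same but mirrored: hinged on the hopper's far rim (feeder's +x side), 0 = shut flat, positive = opened up and outwards away from the robot. When both are shut their free edges meet along the middle of the hopper
- near_cover_hinge (a point): middle of the near cover's hinge line, which runs along the feeder's y, 131 mm above the bench
- far_cover_hinge (a point): middle of the far cover's hinge line
- near_cover_edge (a point): middle of the near cover's free edge, 85 mm from the hinge
- far_cover_edge (a point): middle of the far cover's free edge
- wheel (a joint): handwheel angle in rad, counter-clockwise seen from above; 0 at the start, with the knob at the white pointer (feeder's +x side of the wheel); one full revolution = 2 pi, knob at the pointer again. Turns only counter-clockwise from the start (stop at -0.1). Friction 0.12 N m, stays where it is left.
- wheel_axis (a point): point on the handwheel's vertical axis, at the wheel's top face, 102 mm above the bench; the wheel is a flat disc of 150 mm diameter, 14 mm thick
- knob_grip (a point): the handwheel's upright round black knob, 22 mm diameter, from 4 to 46 mm above the wheel's face (top at 148 mm above the bench), 56 mm from the axis; it spins freely on its own pin; this point is on its axis, 28 mm above the wheel's face
- brush: wire brush with wooden handle lying on the bench. Bystander, leave it where it is
- spray: grey spray can, 60 mm diameter, 120 mm tall. Bystander, leave it where it is
- clamp: small steel C-clamp lying on the bench. Bystander, leave it where it is
Mind the look-alikes: they are no part of the job. What is shaped like the L4 but red is not meant.

How it is judged:
On the way, in this order (a step that is already met when the one before it is completed fails the run):
1. all the offcuts are together in the tray (x of L1 in the frame of tray between -0.06 and 0.06 m and y of L1 in the frame of tray between -0.085 and 0.085 m and z of L1 in the frame of tray between 0 and 0.06 m and x of L2 in the frame of tray between -0.06 and 0.06 m and y of L2 in the frame of tray between -0.085 and 0.085 m and z of L2 in the frame of tray between 0 and 0.06 m and x of L3 in the frame of tray between -0.06 and 0.06 m and y of L3 in the frame of tray between -0.085 and 0.085 m and z of L3 in the frame of tray between 0 and 0.06 m and x of L4 in the frame of tray between -0.06 and 0.06 m and y of L4 in the frame of tray between -0.085 and 0.085 m and z of L4 in the frame of tray between 0 and 0.06 m and x of T1 in the frame of tray between -0.06 and 0.06 m and y of T1 in the frame of tray between -0.085 and 0.085 m and z of T1 in the frame of tray between 0 and 0.06 m and x of T2 in the frame of tray between -0.06 and 0.06 m and y of T2 in the frame of tray between -0.085 and 0.085 m and z of T2 in the frame of tray between 0 and 0.06 m), for 0.2 s.
2. the tray with all of them is tipped at the hopper's mouth (all of step 1 and angle between tray's own z axis and vertical above 0.35 rad and horizontal distance between tray_lip and hopper_in below 0.14 m and height (world z) of tray_lip above 0.1 m).
3. all the offcuts lie in the hopper (x of L1 in the frame of hopper_in between -0.082 and 0.082 m and y of L1 in the frame of hopper_in between -0.077 and 0.077 m and z of L1 in the frame of hopper_in between -0.005 and 0.085 m and x of L2 in the frame of hopper_in between -0.082 and 0.082 m and y of L2 in the frame of hopper_in between -0.077 and 0.077 m and z of L2 in the frame of hopper_in between -0.005 and 0.085 m and x of L3 in the frame of hopper_in between -0.082 and 0.082 m and y of L3 in the frame of hopper_in between -0.077 and 0.077 m and z of L3 in the frame of hopper_in between -0.005 and 0.085 m and x of L4 in the frame of hopper_in between -0.082 and 0.082 m and y of L4 in the frame of hopper_in between -0.077 and 0.077 m and z of L4 in the frame of hopper_in between -0.005 and 0.085 m and x of T1 in the frame of hopper_in between -0.082 and 0.082 m and y of T1 in the frame of hopper_in between -0.077 and 0.077 m and z of T1 in the frame of hopper_in between -0.005 and 0.085 m and x of T2 in the frame of hopper_in between -0.082 and 0.082 m and y of T2 in the frame of hopper_in between -0.077 and 0.077 m and z of T2 in the frame of hopper_in between -0.005 and 0.085 m), for 0.3 s.
4. both cover halves are shut, the handwheel not yet turned (all of step 3 and value of joint each of near_cover, far_cover below 0.06 rad and value of joint wheel below 0.3 rad), for 0.3 s.
5. the handwheel is turned through half its revolution, covers shut (value of joint each of near_cover, far_cover below 0.06 rad and value of joint wheel above 3 rad).
At the end, for the whole second after the job is handed in: Every offcut is in the hopper below the rim, both covers are within 0.06 rad of shut, the handwheel is one full revolution (2 pi within 0.13 rad) from its start and still, and the tray stands flat on its mat, within 30 mm of the mat's centre and 0.3 rad of its direction (all of step 3 and value of joint each of near_cover, far_cover below 0.06 rad and value of joint wheel between 6.15319 and 6.41319 rad and velocity of joint wheel between -0.05 and 0.05 rad/s and horizontal distance between tray and rest below 0.03 m and angle between tray's own z axis and vertical below 0.08 rad and angle between the y axis of tray and the y axis of rest, either way round below 0.3 rad and z of tray in the frame of rest below 0.012 m and linear speed of tray below 0.02 m/s); the robot touches nothing.
It fails at once if the handwheel is turned well past one revolution (value of joint wheel above 6.78319 rad).
It fails at once if the brush is disturbed (moved over 50 mm) (distance of brush from where it was at the start of the episode above 0.05 m).
It fails at once if the spray is disturbed (moved over 50 mm) (distance of spray from where it was at the start of the episode above 0.05 m).
It fails at once if the clamp is disturbed (moved over 50 mm) (distance of clamp from where it was at the start of the episode above 0.05 m).
Of L1, L2, L3, L4 only 2 to 4 are there at a start; the rules pass over those that are not, and their reading is None.
At some moment in a run one of L1, L2, L3, L4 may be knocked a few centimetres aside while the robot is not near it.
It also fails if it takes over 210 s, if anything falls off the work surface, if the arm or the gripper's body presses on something with over 40 N, if the wrist force passes 120 N, or if a joint passes its speed limit or range.

## Robot

A 6-joint arm with a two-finger parallel gripper is mounted at the origin on the work surface. World frame = base frame: x ahead of the robot, y to its left, z up, the work surface at z = 0. Lengths are in m, angles in rad, forces in N, time in s.
With the tool pointing down it reaches from about 0.325 to 0.9 m from the base axis. Payload 6.1 kg.
Tool frame: the origin (TCP) lies midway between the tips of the shut fingers; the grasp point (between the pads) lies 19 mm behind it (ctrl.grasp_offset is the distance from the TCP to the grasp point, in m); x points along the fingers, y is the direction in which the jaws open and shut, and the axes are right-handed (so a half turn about x gives the same grasp; the last joint's range is limited). The gripper opens to 87 mm and grips with 3 to 60 N. Pads are 19 mm wide; open, the fingers measure 117 mm over their backs; the gripper's body (75 mm by 190 mm) begins 51 mm behind the grasp point.
Start: joints at [1.205, 0.22, 1.526, -0, 1.395, -0.126], TCP at [0.148, 0.607, 0.223] pointing down, gripper open.
Joint ranges: [-2.98, 2.98], [-0.91, 2.08], [0.09, 2.57], [-1.24, 4.39], [0.2, 2.65], [-2.68, 2.68]. Speed limits (rad/s): [2.57, 2.57, 3.01, 3.14, 3.14, 3.14].

## Interface

Orientations are given as a rotation vector (axis times angle).
In Python, from station import ctrl, optics, finish_job, models gives the robot as it stands.
- The arm moves only by the shell command python3 -m creep 'ROWS'. ROWS is JSON, a list that holds one entry, the list of rows, each a list of 7 numbers: the turn, a rotation vector about the world's x, y, z in rad, then the shift along the world's x, y, z in cm, then the finger opening in cm, from 0 to 8.7. A call has 1 to 10 rows; each row is the pose to reach, as a shift and turn from the pose measured when the call began; what a row does not reach only later rows make up. A row lasts 1/12 s, in which the tool goes at most 41.7 mm and 7.16 degrees, less where a joint would pass 70% of its speed; a pose out of reach is approached as far as the arm can. A call with a gripper value outside its range is refused whole. The fingers move at their own pace and stop on an object; the grip force is fixed at half the most. Time passes only in rows, so rows that repeat a pose let the fingers close. It gives the time, the measured TCP pose, the force and the opening at its end, in the units of the state.
- ctrl.get_obs(): the state, without advancing time (a new reading comes with each control period).
- optics.grab_frame(name): name is "scene" or "top"; returns the picture (420x560x3 uint8, red, green, blue); there is no depth.
- optics.camera_params(name): a dict with "fx", "fy", "cx", "cy" (pixels), "R" (3x3) and "t" (3): a world point X has camera coordinates R X + t. Camera axes: x right, y down, z forward; pixel columns grow to the right and rows downward; lengths in m; the calibration is good to about 2 mm. A picture is of the moment at which its call begins. camera_params takes no time and is no camera call.
- finish_job(): hands the job in, once; it reports no verdict.
Trained networks look in the newest picture that a camera, given by its name, has taken for a name from the list of things; names that differ only in an ending like _2 or _b are one class to them, and where a whole thing is asked for, a point or a joint stands for the part that bears it (a point fixed in the world has none). Each returns a list of dicts, best first, with "conf" (0 to 1); they miss things now and then, are a little off and sometimes report something else, mostly with a low value. They report only what shows in the picture. A call takes as long as a camera call. They do not tell look-alikes from the thing itself.
- models.recognise(camera, query): "rect" ([left, top, right, bottom] in pixels, round what is visible of it).
- models.cut_out(camera, query): "pixels" (420x560 bool, what is visible of it) and "rect" ([left, top, right, bottom] in pixels, round what is visible of it).
- models.tip_of(camera, query): "xy" ([column, row] in pixels: a listed point, or the origin of a listed thing).
The state is a dict: "t": time; "q": joint angles; "dq": joint speeds; "tau": joint torques, N m; "ee_pos": TCP position; "tool_rot": TCP orientation; "contact_force": force on the tool from outside, world axes, zero at the start; "moment": the same for the moment, N m; "grip_width": finger opening in m.
Only numpy, scipy, OpenCV 4.12 (cv2) and the standard library are available. Lean on these libraries where they do the work, as an engineer would, in place of code of your own. Each camera call takes 0.05 s, during which the arm holds its last target.

## Working session

There is one attempt and no reset: what is moved stays moved. The work goes in short steps, Python scripts to look and compute and a shell command to move; the robot and the scene stay as the last step left them, time stands still between calls to the robot, and variables do not carry over. Pictures are saved under pics/ and viewed, and the job is handed in when it is done.

```bash
ls; mkdir -p pics; python3 - <<'E'
from station import ctrl, optics, models
import cv2
o=ctrl.get_obs(); print(o['t'],o['ee_pos'],o['tool_rot'],o['grip_width'],ctrl.grasp_offset)
for n in('scene','top'):
    im=optics.grab_frame(n); cv2.imwrite(f'pics/a_{n}.png',im[:,:,::-1])
    p=optics.camera_params(n); print(n,p)
E
```

```text
pics
0.0 [0.1482241  0.60652136 0.22143819] [ 0.18676419  1.56304066 -0.18976083] 0.08696384500515625 0.0187
scene {'fx': 529.4213218521631, 'fy': 529.4213218521631, 'cx': 275.7158107181698, 'cy': 203.62509377510776, 'R': array([[ 0.69350464,  0.72037909,  0.01026096],
       [ 0.43926308, -0.41150124, -0.79857039],
       [-0.57105101,  0.55831953, -0.60181396]]), 't': array([-0.35484016, -0.18153117,  1.60865078])}
top {'fx': 509.1199519367698, 'fy': 509.1199519367698, 'cx': 285.29445112999116, 'cy': 212.4518309774026, 'R': array([[-2.73697864e-02, -9.99623757e-01, -1.79962869e-03],
       [-9.97254272e-01,  2.74287464e-02, -6.87864931e-02],
       [ 6.88099742e-02, -8.79842240e-05, -9.97629781e-01]]), 't': array([-0.04746857,  0.57433008,  1.19362643])}
```

View pics/a_scene.png

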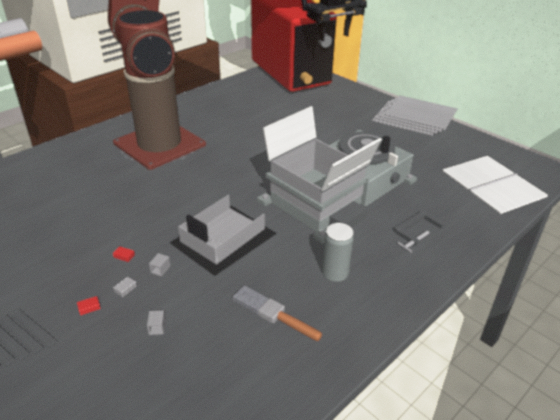

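View pics/a_top.png

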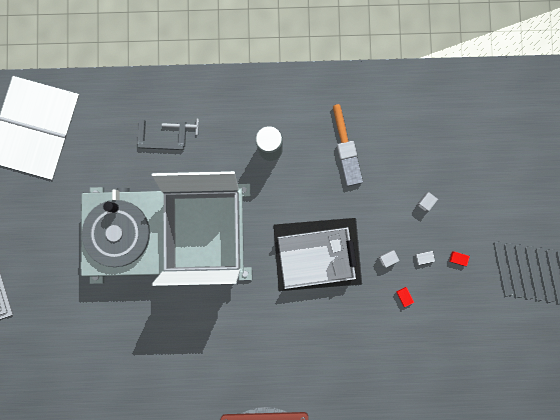

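```bash
cat > h.py <<'E'
from station import ctrl, optics, models
import numpy as np, cv2
def ray(cam,uv,z):
    p=optics.camera_params(cam); R=p['R'];t=p['t']
    d=R.T@np.array([(uv[0]-p['cx'])/p['fx'],(uv[1]-p['cy'])/p['fy'],1]); c=-R.T@t
    return c+d*(z-c[2])/d[2]
def proj(cam,X):
    p=optics.camera_params(cam); x=p['R']@np.array(X)+p['t']
    return np.array([p['fx']*x[0]/x[2]+p['cx'],p['fy']*x[1]/x[2]+p['cy']])
def snap(cam,name,box=None,s=1):
    im=optics.grab_frame(cam); 
    if box: im=im[box[1]:box[3],box[0]:box[2]]
    cv2.imwrite('pics/'+name,cv2.resize(im,None,fx=s,fy=s,interpolation=cv2.INTER_CUBIC)[:,:,::-1])
E
python3 - <<'E'
from h import *
snap('top','b1.png',(265,180,485,320),3.6)
for q in('L1','L2','tray','rest'):
  for r in models.cut_out('top',q):
    c,(w,h),a=r['rect'],(0,0),0
    m=r['pixels'].astype(np.uint8); cnt=np.vstack(cv2.findContours(m,0,2)[0])
    b=cv2.minAreaRect(cnt); z={'L1':.028,'L2':.014,'tray':.045,'rest':.004}[q]
    bp=np.array([ray('top',u,z)[:2] for u in cv2.boxPoints(b)])
    print(q,round(r['conf'],2),np.round(b[0]),'ctr',bp.mean(0).round(4),'sides',np.linalg.norm(bp[1]-bp[0]).round(3),np.linalg.norm(bp[2]-bp[1]).round(3),'ang',np.degrees(np.arctan2(*(bp[1]-bp[0])[::-1])).round(1))
for q in('tray_tab','tray_lip','wheel_axis','knob_grip','hopper_in','near_cover_hinge','far_cover_hinge','near_cover_edge','far_cover_edge','tray','rest','feeder'):
  for r in models.tip_of('top',q)[:2]: print(q,round(r['conf'],2),np.round(r['xy'],1))
E
```

```text
L1 0.75 [427. 202.] ctr [ 0.5889 -0.3997] sides 0.042 0.031 ang -40.7
L1 0.66 [459. 258.] ctr [ 0.4527 -0.4681] sides 0.027 0.043 ang -19.5
L1 0.63 [388. 258.] ctr [ 0.4581 -0.3012] sides 0.041 0.029 ang -65.2
L1 0.57 [425. 257.] ctr [ 0.4575 -0.3884] sides 0.043 0.027 ang -80.3
L1 0.55 [405. 297.] ctr [ 0.3673 -0.3373] sides 0.027 0.041 ang -65.3
L2 0.75 [427. 202.] ctr [ 0.5901 -0.4036] sides 0.042 0.032 ang -40.7
L2 0.66 [459. 258.] ctr [ 0.4522 -0.4728] sides 0.027 0.043 ang -19.5
L2 0.63 [388. 258.] ctr [ 0.4577 -0.304 ] sides 0.042 0.03 ang -65.2
L2 0.57 [425. 257.] ctr [ 0.4571 -0.3922] sides 0.043 0.027 ang -80.3
L2 0.55 [405. 297.] ctr [ 0.3659 -0.3404] sides 0.028 0.042 ang -65.3
tray 0.62 [318. 257.] ctr [ 0.4646 -0.1353] sides 0.171 0.12 ang -83.7
tray 0.62 [335. 243.] ctr [ 0.4971 -0.1771] sides 0.025 0.039 ang -74.9
rest 0.75 [317. 254.] ctr [ 0.4723 -0.1373] sides 0.201 0.16 ang -86.9
rest 0.43 [116. 232.] ctr [0.5371 0.3458] sides 0.16 0.157 ang -91.6
tray_tab 0.9 [352.  254.4]
tray_tab 0.61 [198.6 190.3]
tray_lip 0.74 [283.5 264.9]
wheel_axis 0.66 [111.8 234.3]
knob_grip 0.49 [110.7 206.4]
hopper_in 0.69 [211.4 232.7]
near_cover_hinge 0.93 [202. 273.]
far_cover_hinge 0.74 [342.2 265.6]
far_cover_hinge 0.58 [197.2 190. ]
near_cover_edge 0.94 [193.9 280.9]
far_cover_edge 0.9 [190.1 175.3]
tray 0.82 [315.4 258.7]
tray 0.35 [198.3 191.5]
feeder 0.8 [209.2 232.6]
```

View pics/b1.png

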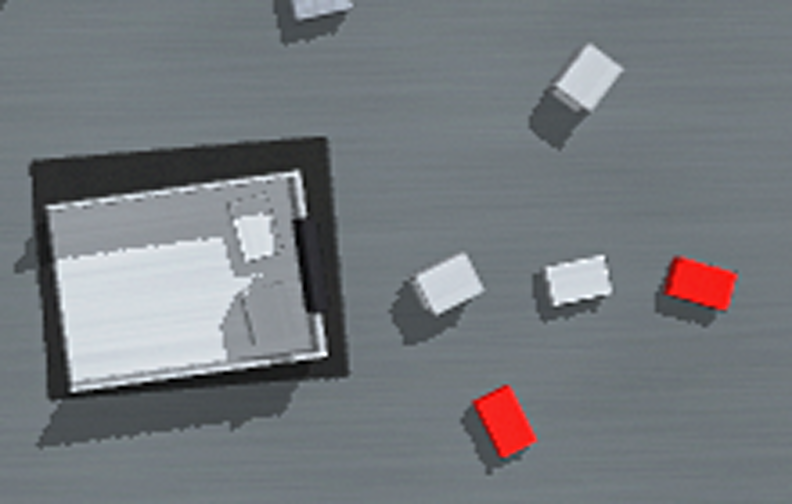

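Look-alikes: grey tubes at (427,202) and (388,258), a grey bar at (425,257), red bars at (459,258) and (405,297). I choose the three grey ones, so three loose offcuts. The close crop confirms this, and the tray holds the other two. Next is the feeder pose.

```bash
python3 - <<'E'
from h import *
from scipy.spatial.transform import Rotation as Ro
o=ctrl.get_obs(); print(Ro.from_rotvec(o['tool_rot']).as_matrix().round(3))
snap('top','c1.png',(70,160,270,300),4); snap('scene','c2.png',(60,90,460,340),2)
for q,z in(('wheel_axis',.102),('knob_grip',.13),('hopper_in',.04),('near_cover_hinge',.131),('far_cover_hinge',.131),('tray_tab',.096),('tray_lip',.004),('tray',.004),('rest',0)):
  for c in('top','scene'):
    for r in models.tip_of(c,q)[:2]: print(q,c,round(r['conf'],2),np.round(r['xy'],1),ray(c,r['xy'],z)[:2].round(4))
for c in('top','scene'):
  for q in ('near_cover_edge','far_cover_edge'): print(c,q,[(round(r['conf'],2),r['xy']) for r in models.tip_of(c,q)[:2]])
E
```

```text
[[-0.     0.237  0.971]
 [ 0.     0.971 -0.237]
 [-1.     0.    -0.   ]]
wheel_axis top 0.72 [112.1 235.1] [0.5274 0.3218]
wheel_axis scene 0.79 [368.8 144.2] [0.5366 0.3211]
knob_grip top 0.65 [109.3 205.9] [0.5899 0.3181]
knob_grip top 0.63 [344.4 142.5] [ 0.7149 -0.1966]
knob_grip scene 0.48 [384.3 146. ] [0.5968 0.3031]
hopper_in top 0.97 [208.1 231.6] [0.5315 0.1184]
hopper_in top 0.37 [203.9 269.5] [0.4437 0.1297]
hopper_in scene 0.65 [317.7 193.8] [0.5408 0.1191]
near_cover_hinge top 0.8 [204.3 272.4] [0.4409 0.1142]
near_cover_hinge scene 0.75 [291.2 150.6] [0.451  0.1107]
far_cover_hinge top 0.55 [199.  188.8] [0.6218 0.1227]
far_cover_hinge scene 0.6 [345.4 174.2] [0.6136 0.1286]
tray_tab top 0.8 [350.1 254.1] [ 0.4709 -0.2045]
tray_tab scene 0.96 [192.5 219.3] [ 0.4671 -0.2127]
tray_lip scene 0.96 [245.9 219.4] [ 0.46  -0.053]
tray top 0.65 [317.7 256.9] [ 0.4649 -0.138 ]
tray top 0.31 [279.4 263. ] [ 0.4528 -0.0458]
tray scene 0.81 [221.7 237.4] [ 0.472  -0.1401]
rest top 0.67 [318.9 255.2] [ 0.4688 -0.1413]
top near_cover_edge [(0.94, [189.4, 282.9]), (0.29, [334.0, 240.4])]
top far_cover_edge [(0.89, [189.7, 174.8]), (0.22, [113.3, 235.2])]
scene near_cover_edge [(0.93, [289.9, 117.2])]
scene far_cover_edge [(0.84, [360.7, 147.1]), (0.62, [285.8, 116.6])]
```

View pics/c1.png

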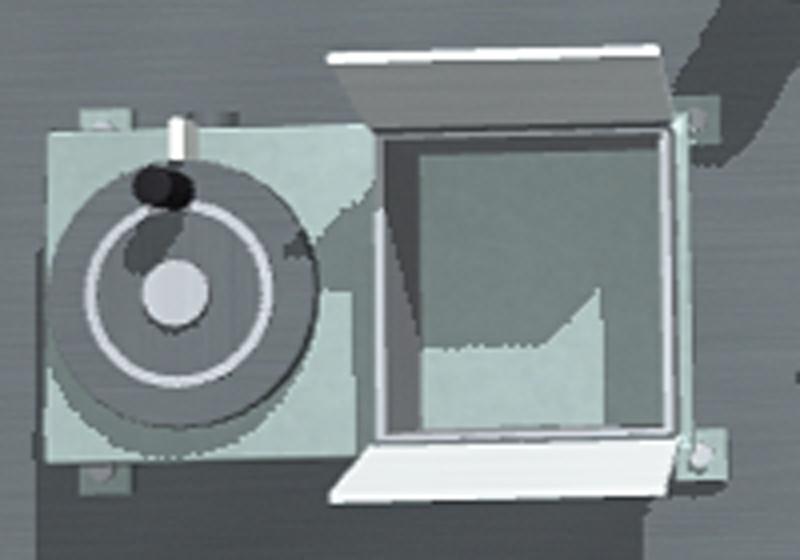

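View pics/c2.png

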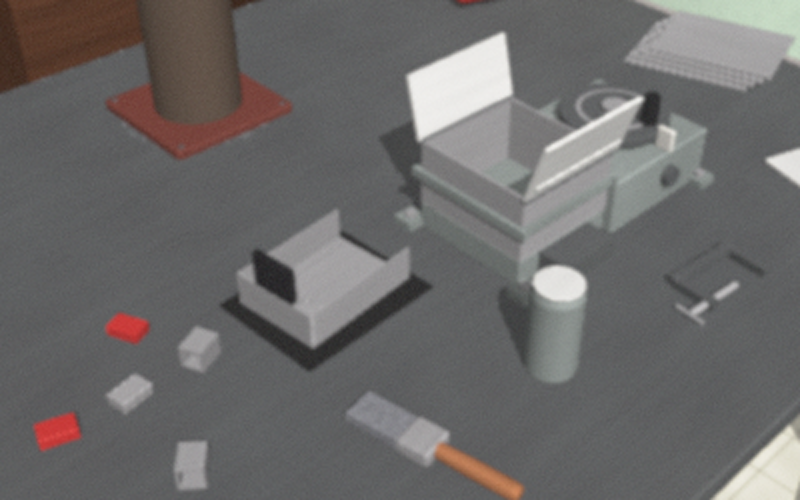

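```bash
python3 -m creep '[[[0,0,-0.1,2,-3,5,5.5],[0,0,-0.2,5,-7,8,5.5],[0,0,-0.3,8,-11,8,5.5],[0,0,-0.4,11,-15,8,5.5],[0,0,-0.5,14,-19,8,5.5],[0,0,-0.6,17,-23,8,5.5],[0,0,-0.7,20,-27,8,5.5],[0,0,-0.8,22,-31,8,5.5],[0,0,-0.9,24,-35,8,5.5],[0,0,-0.9,26,-39,8,5.5]]]'
python3 - <<'E'
from h import *
snap('top','d1.png')
for z,P in((.13,[(236.5,192.5),(236.5,268),(165,193),(165,269.5)]),):
  W=np.array([ray('top',u,z)[:2] for u in P]);print(W.round(4),W.mean(0))
for r in models.tip_of('top','spray')[:1]: print('spray',ray('top',r['xy'],.06))
E
```

```text
t: 2.98
ee_pos: [0.3702, 0.2856, 0.3025]
tool_rot: [0.891, 1.381, -0.889]
contact_force: [1.0, 0.7, -0.1]
grip_width: 0.055
[[0.6116 0.0416]
 [0.4484 0.045 ]
 [0.6147 0.1969]
 [0.4494 0.1988]] [0.53102281 0.1205564 ]
spray [ 0.71840923 -0.03635635  0.06      ]
```

```bash
python3 -m creep '[[[0,0,0,1,-4,0,5.5],[0,0,0,2,-8,0,5.5],[0,0,0,3,-12,0,5.5],[0,0,0,4,-16,0,5.5],[0,0,0,5,-20,0,5.5],[0,0,0,6,-24,0,5.5],[0,0,0,6.6,-28,0,5.5],[0,0,0,7,-32,0,5.5],[0,0,0,7.4,-36,0,5.5],[0,0,0,7.8,-40,0,5.5]]]'
python3 -m creep '[[[0,0,0,0.2,-3,-1,5.5],[0,0,0,0.6,-7,-3,5.5],[0,0,0,0.9,-11,-6,5.5],[0,0,0,1,-15,-9,5.5],[0,0,0,1,-18.5,-12,5.5],[0,0,0,1,-18.7,-15,5.5],[0,0,0,1,-18.7,-16,5.5]]]'
python3 - <<'E'
from h import *
snap('scene','d2.png'); snap('top','d3.png')
E
```

```text
t: 3.92
ee_pos: [0.4504, -0.1187, 0.3028]
tool_rot: [0.891, 1.377, -0.891]
contact_force: [1.4, 1.4, 0.0]
grip_width: 0.0552
t: 4.5
ee_pos: [0.459, -0.3069, 0.1384]
tool_rot: [0.893, 1.381, -0.893]
contact_force: [-0.7, 0.9, -0.7]
grip_width: 0.0551
```

View pics/d2.png

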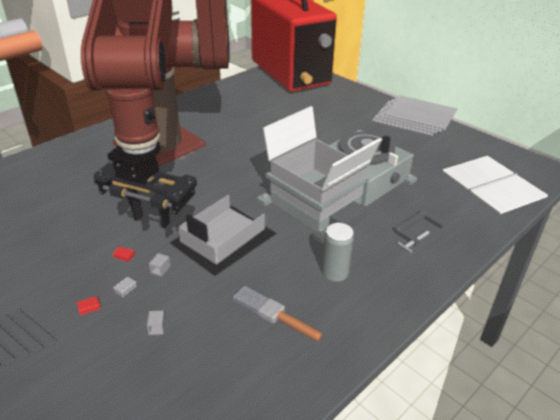

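View pics/d3.png

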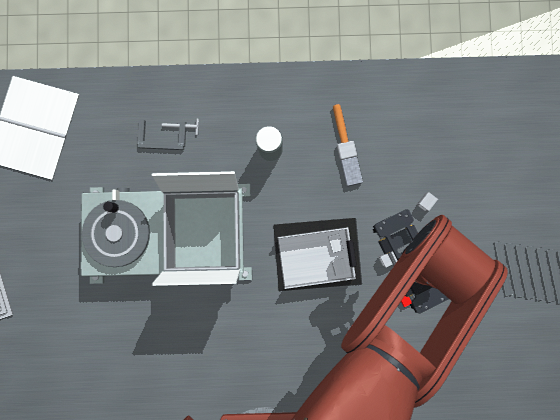

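```bash
python3 -m creep '[[[0,0,0,0,0.4,-3.5,5.5],[0,0,0,0,0.4,-7,5.5],[0,0,0,0,0.4,-10,5.5],[0,0,0,0,0.4,-12,5.5],[0,0,0,0,0.4,-13.1,5.5],[0,0,0,0,0.4,-13.1,5.5],[0,0,0,0,0.4,-13.1,2],[0,0,0,0,0.4,-13.1,2],[0,0,0,0,0.4,-13.1,2],[0,0,0,0,0.4,-13.1,2]]]'
```

```text
t: 5.43
ee_pos: [0.4594, -0.3009, 0.009]
tool_rot: [0.893, 1.382, -0.891]
contact_force: [-0.5, -0.1, -0.7]
grip_width: 0.0356
```

```bash
python3 -m creep '[[[0,0,0,0,0,0,2],[0,0,0,0,0,0,2],[0,0,0,0,0,3,2],[0,0,0,0,0,6,2],[0,0,0,0,0,9,2],[0,0,0,0,0,12,2]]]'; python3 -c "
from h import *
snap('scene','e1.png')"
```

```text
t: 5.93
ee_pos: [0.4591, -0.3007, 0.1303]
tool_rot: [0.894, 1.383, -0.891]
contact_force: [0.2, -0.4, 0.0]
grip_width: 0.0279
```

View pics/e1.png

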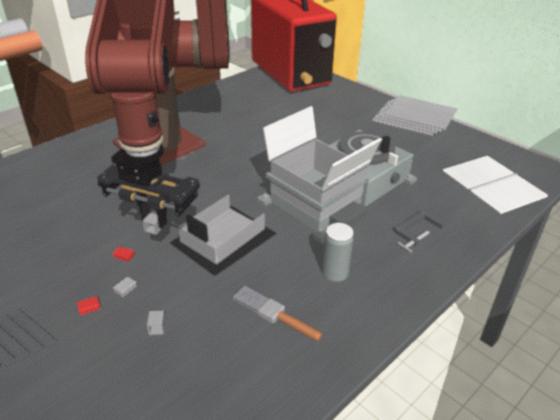

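```bash
python3 -m creep '[[[0,0,-0.1,-0.4,3,1,2],[0,0,-0.2,-0.8,7,1,2],[0,0,-0.32,-1.2,11,1,2],[0,0,-0.32,-1.2,15,0,2],[0,0,-0.32,-1.2,15.9,-3,2],[0,0,-0.32,-1.2,15.9,-7,2],[0,0,-0.32,-1.2,15.9,-10,2],[0,0,-0.32,-1.2,15.9,-11.2,2],[0,0,-0.32,-1.2,15.9,-11.2,2]]]'
```

```text
t: 6.73
ee_pos: [0.4471, -0.1426, 0.0218]
tool_rot: [1.13, 1.256, -1.135]
contact_force: [-0.1, 0.9, -0.4]
grip_width: 0.0282
```

```bash
python3 -m creep '[[[0,0,0,0,0,0,3.4],[0,0,0,0,0,0,3.4],[0,0,0,0,0,0,3.4],[0,0,0,0,0,3,3.4],[0,0,0,0,0,6,3.4],[0,0,0,0,0,10,3.4],[0,0,0,0,0,12,3.4]]]'
python3 - <<'E'
from h import *
snap('scene','e2.png',(60,90,460,340),2); snap('top','e3.png')
for q in('L1',):
  for c in ('top','scene'):
   for r in models.cut_out(c,q):
    m=r['pixels'].astype(np.uint8); cnt=np.vstack(cv2.findContours(m,0,2)[0])
    b=cv2.minAreaRect(cnt); z=.014
    bp=np.array([ray(c,u,z)[:2] for u in cv2.boxPoints(b)])
    print(q,c,round(r['conf'],2),np.round(b[0]),'ctr',bp.mean(0).round(4),'sides',np.linalg.norm(bp[1]-bp[0]).round(3),np.linalg.norm(bp[2]-bp[1]).round(3),'ang',np.degrees(np.arctan2(*(bp[1]-bp[0])[::-1])).round(1))
E
```

```text
t: 7.32
ee_pos: [0.4497, -0.144, 0.1478]
tool_rot: [1.13, 1.248, -1.132]
contact_force: [0.8, -0.7, 0.6]
grip_width: 0.0336
L1 top 0.73 [459. 258.] ctr [ 0.4527 -0.4738] sides 0.025 0.042 ang -21.2
L1 top 0.58 [427. 202.] ctr [ 0.5901 -0.4034] sides 0.043 0.032 ang -40.0
L1 top 0.5 [405. 297.] ctr [ 0.365  -0.3397] sides 0.028 0.041 ang -65.3
L1 top 0.46 [425. 257.] ctr [ 0.4569 -0.3924] sides 0.042 0.025 ang -80.3
L1 scene 0.84 [124. 286.] ctr [ 0.4614 -0.3967] sides 0.048 0.039 ang 110.5
L1 scene 0.8 [214. 228.] ctr [ 0.4423 -0.1374] sides 0.032 0.06 ang 46.8
L1 scene 0.8 [123. 254.] ctr [ 0.373  -0.3445] sides 0.041 0.054 ang 137.3
L1 scene 0.78 [156. 322.] ctr [ 0.5893 -0.4025] sides 0.034 0.061 ang 46.6
L1 scene 0.6 [ 88. 305.] ctr [ 0.4587 -0.4774] sides 0.04 0.038 ang 73.8
```

View pics/e2.png

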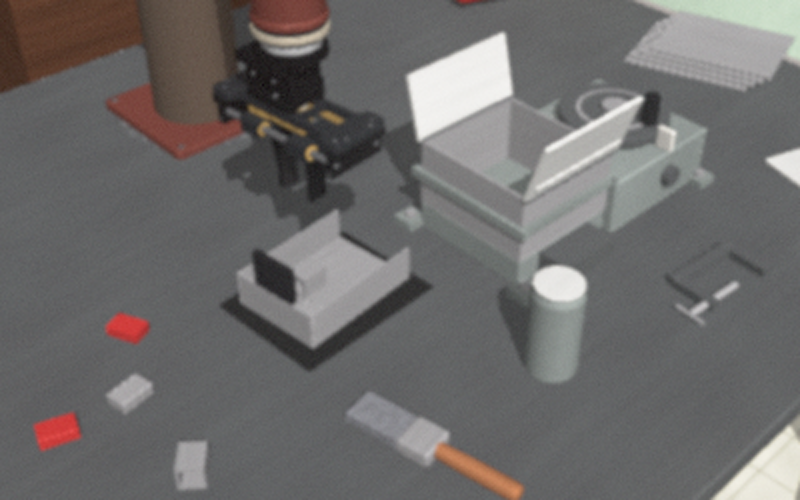

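View pics/e3.png

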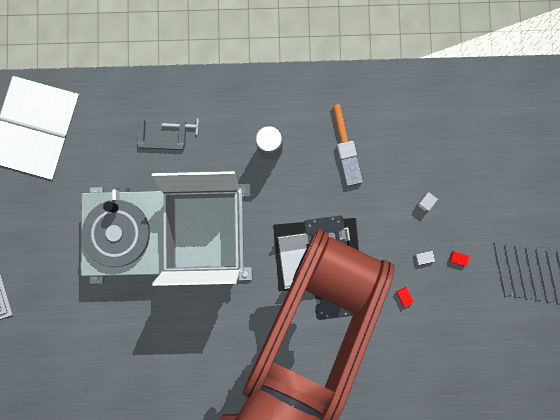

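```bash
python3 -m creep '[[[0,0,0.06,0,-4,0,5],[0,0,0.06,0.3,-8,0,5],[0,0,0.06,0.7,-12,0,5],[0,0,0.06,0.7,-16,0,5],[0,0,0.06,0.7,-20,0,5],[0,0,0.06,0.7,-24,-2,5],[0,0,0.06,0.7,-24.6,-6,5],[0,0,0.06,0.7,-24.6,-10,5],[0,0,0.06,0.7,-24.6,-11,5],[0,0,0.06,0.7,-24.6,-11,5]]]'
```

```text
t: 8.35
ee_pos: [0.4514, -0.3854, 0.0277]
tool_rot: [1.089, 1.29, -1.09]
contact_force: [-0.5, -0.4, 0.2]
grip_width: 0.0501
```

```bash
python3 -c "
from h import *
snap('scene','e4.png',(60,200,260,340),4)"
```

```text
(no output)
```

View pics/e4.png

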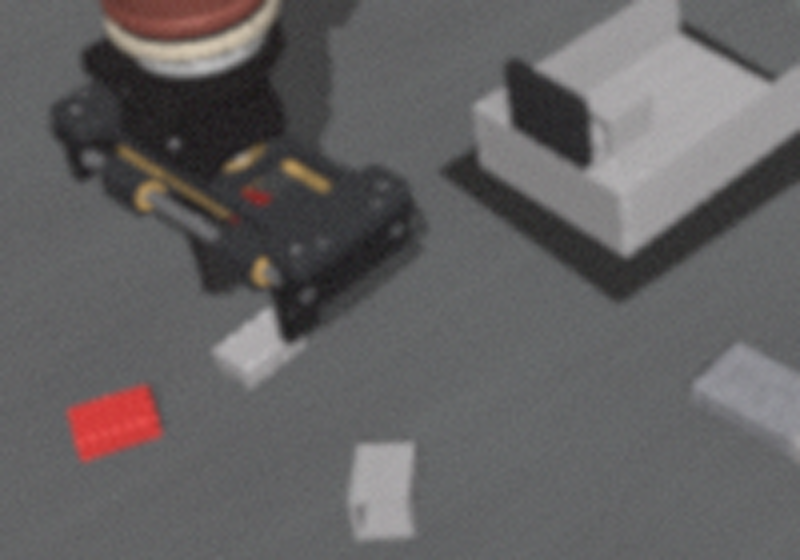

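```bash
python3 -m creep '[[[0,0,0,0.6,-0.6,0,5],[0,0,0,0.6,-0.6,-1.5,5],[0,0,0,0.6,-0.6,-2.4,5],[0,0,0,0.6,-0.6,-2.4,5],[0,0,0,0.6,-0.6,-2.4,2],[0,0,0,0.6,-0.6,-2.4,2],[0,0,0,0.6,-0.6,-2.4,2],[0,0,0,0.6,-0.6,-2.4,2],[0,0,0,0.6,-0.6,-2.4,2],[0,0,0,0.6,-0.6,-2.4,2]]]'
```

```text
t: 9.23
ee_pos: [0.4597, -0.3934, 0.0078]
tool_rot: [1.087, 1.283, -1.089]
contact_force: [-2.0, -0.0, 3.7]
grip_width: 0.0255
```

```bash
python3 -m creep '[[[0,0,0,0,0,0,2],[0,0,0,0,0,3,2],[0,0,0,0,0,6,2],[0,0,0,0,0,9,2],[0,0,0,0,0,12,2]]]'
```

```text
t: 9.65
ee_pos: [0.4593, -0.393, 0.1284]
tool_rot: [1.088, 1.285, -1.089]
contact_force: [0.2, -0.9, -1.5]
grip_width: 0.0254
```

```bash
python3 -m creep '[[[0,0,-0.06,-0.3,4,1.5,2],[0,0,-0.06,-0.8,8,1.5,2],[0,0,-0.06,-1.2,12,1.5,2],[0,0,-0.06,-1.6,16,1.5,2],[0,0,-0.06,-2,20,1.5,2],[0,0,-0.06,-2.2,24,1.5,2],[0,0,-0.06,-2.2,28,1,2],[0,0,-0.06,-2.2,29.7,-2,2],[0,0,-0.06,-2.2,29.7,-5,2],[0,0,-0.06,-2.2,29.7,-6,2]]]'
```

```text
t: 10.48
ee_pos: [0.4344, -0.0935, 0.0648]
tool_rot: [1.13, 1.265, -1.134]
contact_force: [-0.6, -0.2, -2.0]
grip_width: 0.0257
```

```bash
python3 -m creep '[[[0,0,0,0.3,-0.2,-2,2],[0,0,0,0.3,-0.2,-4,2],[0,0,0,0.3,-0.2,-4.5,2],[0,0,0,0.3,-0.2,-4.5,2],[0,0,0,0.3,-0.2,-4.5,3.2],[0,0,0,0.3,-0.2,-4.5,3.2],[0,0,0,0.3,-0.2,-4.5,3.2],[0,0,0,0.3,-0.2,-1.5,3.2],[0,0,0,0.3,-0.2,2,3.2],[0,0,0,0.3,-0.2,6,3.2]]]'
python3 - <<'E'
from h import *
snap('scene','e5.png',(60,90,460,340),2)
for q in('L1',):
  for c in ('top','scene'):
   for r in models.cut_out(c,q):
    m=r['pixels'].astype(np.uint8); cnt=np.vstack(cv2.findContours(m,0,2)[0])
    b=cv2.minAreaRect(cnt); z=.014
    bp=np.array([ray(c,u,z)[:2] for u in cv2.boxPoints(b)])
    print(q,c,round(r['conf'],2),np.round(b[0]),'ctr',bp.mean(0).round(4),'sides',np.linalg.norm(bp[1]-bp[0]).round(3),np.linalg.norm(bp[2]-bp[1]).round(3),'ang',np.degrees(np.arctan2(*(bp[1]-bp[0])[::-1])).round(1))
E
```

```text
t: 11.32
ee_pos: [0.4364, -0.0951, 0.1256]
tool_rot: [1.13, 1.267, -1.135]
contact_force: [0.3, -0.6, -0.3]
grip_width: 0.0317
L1 top 0.73 [459. 258.] ctr [ 0.4527 -0.4738] sides 0.025 0.042 ang -21.2
L1 top 0.58 [427. 202.] ctr [ 0.5901 -0.4034] sides 0.043 0.032 ang -40.0
L1 top 0.5 [405. 297.] ctr [ 0.365  -0.3397] sides 0.028 0.041 ang -65.3
L1 top 0.46 [425. 257.] ctr [ 0.4569 -0.3924] sides 0.042 0.025 ang -80.3
L1 scene 0.74 [367. 146.] ctr [0.4503 0.4365] sides 0.186 0.179 ang 122.9
L1 scene 0.71 [228. 219.] ctr [ 0.4377 -0.0907] sides 0.048 0.044 ang 107.9
L1 scene 0.63 [ 88. 305.] ctr [ 0.4596 -0.4774] sides 0.039 0.038 ang 73.8
L1 scene 0.59 [123. 254.] ctr [ 0.3719 -0.3445] sides 0.04 0.052 ang 137.3
L1 scene 0.57 [215. 228.] ctr [ 0.4428 -0.1369] sides 0.04 0.071 ang 65.1
L1 scene 0.55 [156. 322.] ctr [ 0.5904 -0.4032] sides 0.034 0.058 ang 46.6
```

View pics/e5.png

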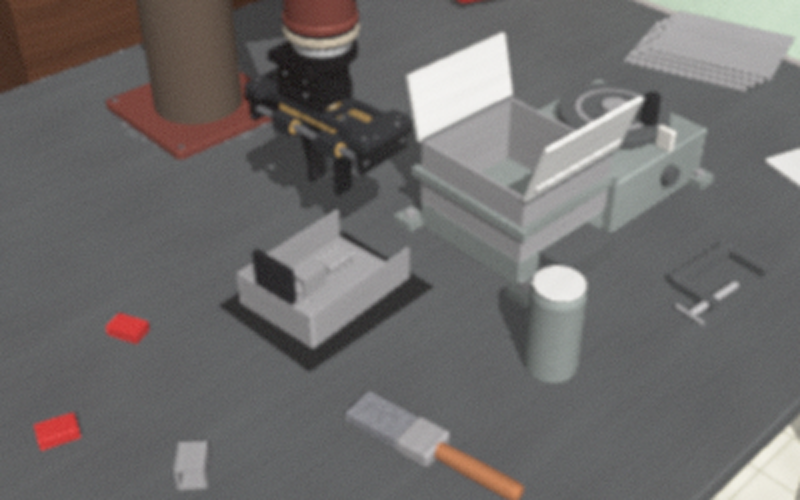

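```bash
python3 -m creep '[[[0,0,0.1,1.6,-3,2,5.5],[0,0,0.2,3.3,-6.5,2,5.5],[0,0,0.3,5,-10,2,5.5],[0,0,0.4,6.7,-13.5,2,5.5],[0,0,0.5,8.4,-17,2,5.5],[0,0,0.6,10.1,-20.5,2,5.5],[0,0,0.7,11.8,-24,2,5.5],[0,0,0.75,13.5,-27.5,1,5.5],[0,0,0.75,15.3,-30.6,-2,5.5],[0,0,0.75,15.3,-30.6,-5,5.5]]]'
python3 -c "
from h import *
snap('scene','e6.png',(60,200,260,340),4)"
```

```text
t: 12.3
ee_pos: [0.5968, -0.4097, 0.0814]
tool_rot: [0.559, 1.487, -0.562]
contact_force: [0.3, 0.1, 0.1]
grip_width: 0.0548
```

View pics/e6.png

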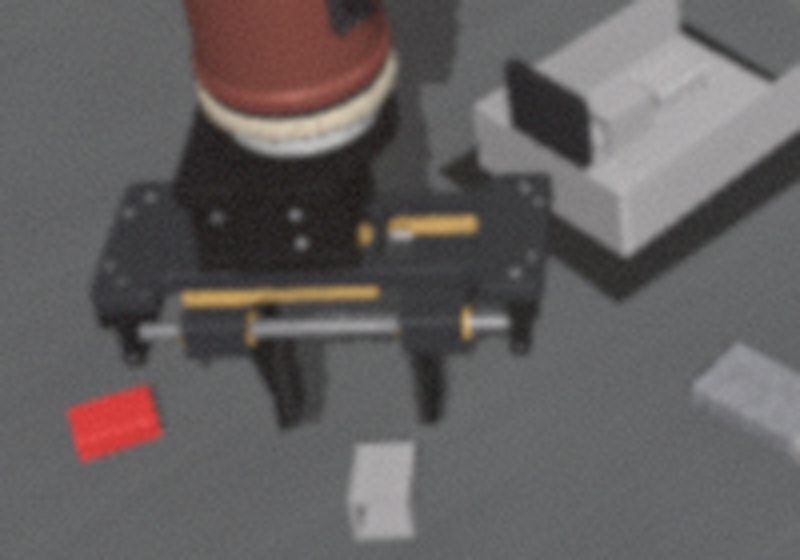

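```bash
python3 -m creep '[[[0,0,0,-0.7,0.8,0,5.5],[0,0,0,-0.7,0.8,-2,5.5],[0,0,0,-0.7,0.8,-5,5.5],[0,0,0,-0.7,0.8,-7.2,5.5],[0,0,0,-0.7,0.8,-7.2,5.5],[0,0,0,-0.7,0.8,-7.2,2],[0,0,0,-0.7,0.8,-7.2,2],[0,0,0,-0.7,0.8,-7.2,2],[0,0,0,-0.7,0.8,-7.2,2],[0,0,0,-0.7,0.8,-7.2,2]]]'
```

```text
t: 13.18
ee_pos: [0.5851, -0.3971, 0.0004]
tool_rot: [0.563, 1.5, -0.56]
contact_force: [-1.9, -1.8, 9.6]
grip_width: 0.0296
```

```bash
python3 -m creep '[[[0,0,0,0,0,0,2],[0,0,0,0,0,0,2],[0,0,0,0,0,3,2],[0,0,0,0,0,6,2],[0,0,0,0,0,9,2],[0,0,0,0,0,12,2]]]'
```

```text
t: 13.68
ee_pos: [0.5843, -0.396, 0.1203]
tool_rot: [0.564, 1.503, -0.559]
contact_force: [0.2, -0.8, -1.1]
grip_width: 0.0277
```

```bash
python3 -m creep '[[[0,0,-0.1,-1,3,2,2],[0,0,-0.2,-2.1,6.5,2.5,2],[0,0,-0.3,-3.2,10,2.5,2],[0,0,-0.4,-4.3,13.5,2.5,2],[0,0,-0.5,-5.4,17,2.5,2],[0,0,-0.6,-6.5,20.5,2.5,2],[0,0,-0.7,-7.6,24,2.5,2],[0,0,-0.75,-8.7,27,2.5,2],[0,0,-0.75,-9.9,30.3,2,2],[0,0,-0.75,-9.9,30.3,0,2]]]'
```

```text
t: 14.52
ee_pos: [0.4844, -0.0882, 0.1217]
tool_rot: [1.137, 1.262, -1.124]
contact_force: [1.1, -0.8, -0.9]
grip_width: 0.0281
```

```bash
python3 -m creep '[[[0,0,0,0.0,0,0,2],[0,0,0,0,0,0,2]]]'
```

```text
t: 14.68
ee_pos: [0.4828, -0.0867, 0.1207]
tool_rot: [1.136, 1.266, -1.125]
contact_force: [-0.1, -0.2, -0.2]
grip_width: 0.028
```

```bash
python3 -m creep '[[[0,0,0,0.2,-0.4,-3,2],[0,0,0,0.2,-0.4,-6,2],[0,0,0,0.2,-0.4,-9,2],[0,0,0,0.2,-0.4,-10.7,2],[0,0,0,0.2,-0.4,-10.7,2],[0,0,0,0.2,-0.4,-10.7,3.3],[0,0,0,0.2,-0.4,-10.7,3.3],[0,0,0,0.2,-0.4,-10.7,3.3],[0,0,0,0.2,-0.4,-8,3.3],[0,0,0,0.2,-0.4,-4,3.3]]]'
```

```text
t: 15.52
ee_pos: [0.4824, -0.09, 0.0794]
tool_rot: [1.135, 1.271, -1.128]
contact_force: [0.7, -0.4, -0.3]
grip_width: 0.0328
```

```bash
python3 -m creep '[[[0,0,0,0,0,4,4],[0,0,0,-4,-2,8,4],[0,0,0,-8,-4,12,4],[0,0,0,-12,-5,16,4],[0,0,0,-16,-6,20,4]]]'
python3 - <<'E'
from h import *
snap('scene','f1.png',(60,90,460,340),2); snap('top','f2.png',(250,190,430,310),4)
for c in ('top','scene'):
 for q,z in(('tray_tab',.096),('tray_lip',.004),('tray',.004)):
    for r in models.tip_of(c,q)[:1]: print(q,c,round(r['conf'],2),np.round(r['xy'],1),ray(c,r['xy'],z)[:2].round(4))
E
```

```text
t: 15.93
ee_pos: [0.3686, -0.1368, 0.2356]
tool_rot: [1.134, 1.268, -1.126]
contact_force: [0.9, -1.0, 0.9]
grip_width: 0.0397
tray_tab top 0.87 [351.2 251. ] [ 0.4777 -0.2072]
tray_lip top 0.89 [284.4 260.7] [ 0.458  -0.0579]
tray top 0.88 [316.  253.8] [ 0.4724 -0.1342]
tray_tab scene 0.71 [191.6 217.1] [ 0.4594 -0.2095]
tray_lip scene 0.83 [243.6 219.3] [ 0.4558 -0.0569]
tray scene 0.65 [223.1 234.3] [ 0.4655 -0.1305]
```

View pics/f1.png

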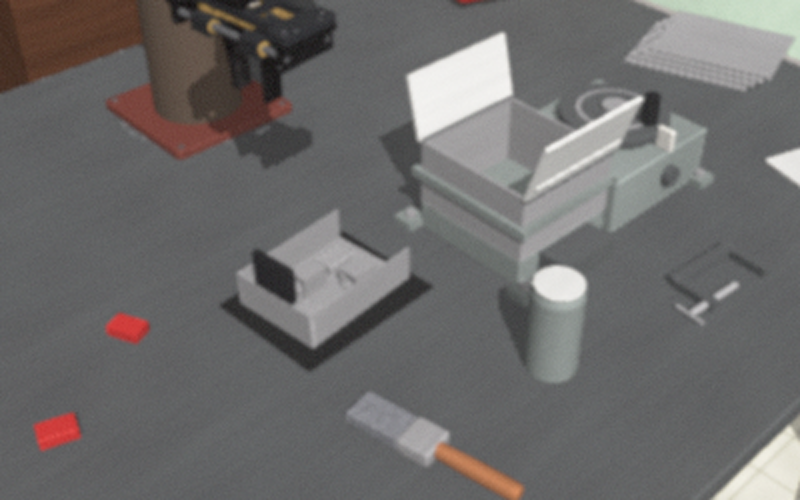

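View pics/f2.png

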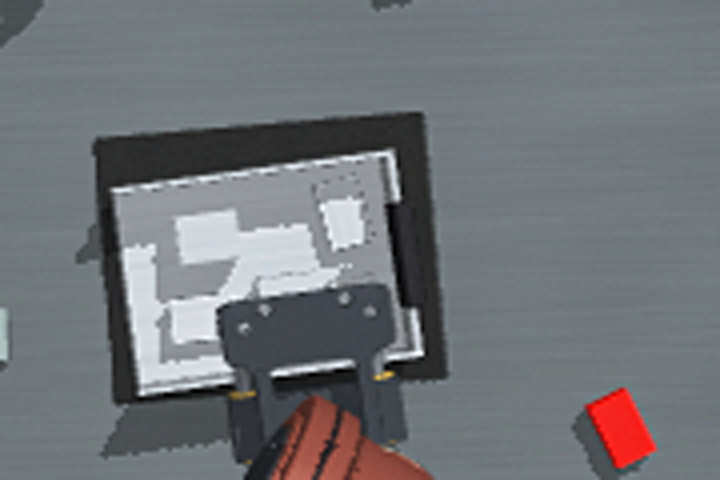

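```bash
python3 - <<'E'
from h import *
W=np.array([ray('top',(250+a/4,190+b/4),.049)[:2] for a,b in[(392,150),(424,355),(112,188),(138,396)]])
print(W.round(4),W.mean(0)); yv=W[2]+W[3]-W[0]-W[1]; print(np.linalg.norm(yv)/2,np.degrees(np.arctan2(yv[1],yv[0])))
xv=W[0]+W[2]-W[1]-W[3]; print(np.linalg.norm(xv)/2,np.degrees(np.arctan2(xv[1],xv[0])))
yv/=np.linalg.norm(yv)
c=W.mean(0); print('tab',c-.0775*yv)
print('tabpix',[proj('top',(*(c-.0775*yv),.096)), proj('scene',(*(c-.0775*yv),.096))])
M=np.array([ray('top',(250+a/4,190+b/4),.004)[:2] for a,b in[(93,140),(424,112),(446,378),(113,403)]]);print('mat',M.mean(0),M)
m=M[0]+M[3]-M[1]-M[2];print(np.degrees(np.arctan2(m[1],m[0])))
E
```

```text
[[ 0.5318 -0.2077]
 [ 0.4132 -0.2219]
 [ 0.5142 -0.0447]
 [ 0.3943 -0.0565]] [ 0.46339389 -0.13271346]
0.16515743434930244 96.3445024908748
0.1199657736874771 6.218981553687263
tab [ 0.47195813 -0.20973881]
tabpix [array([352.4511042, 253.5794137]), array([194.93756051, 219.73497855])]
mat [ 0.47086433 -0.13711996] [[ 0.54439068 -0.03335823]
 [ 0.55580064 -0.23330411]
 [ 0.39633097 -0.24056478]
 [ 0.38693506 -0.04125274]]
92.98306180294107
```

```bash
python3 - <<'E'
from h import *
from scipy.spatial.transform import Rotation as Ro
o=ctrl.get_obs(); q=o['q'];print(q.round(3) if hasattr(q,'round') else q)
def fk(q): 
    M=(Ro.from_euler('z',q[0])*Ro.from_euler('y',q[1]+q[2])*Ro.from_euler('z',q[3])*Ro.from_euler('y',q[4])*Ro.from_euler('z',q[5])).as_matrix()
    return np.c_[M[:,2],-M[:,0],-M[:,1]]
print(fk(q).round(3)); print(Ro.from_rotvec(o['tool_rot']).as_matrix().round(3))
for jaw in(90,-90):
  for th in(0,30,45,60,75):
   for q1,s in((0.0,1.7),(0,1.4),(.2,1.7)):
    j=np.radians(jaw); y=np.array([np.cos(j),np.sin(j),0]); x=np.array([0,0,-1.])
    R=Ro.from_euler('x',-th,degrees=True).as_matrix()@np.c_[x,y,np.cross(x,y)]
    M=np.c_[-R[:,1],-R[:,2],R[:,0]]
    e=(Ro.from_euler('y',-s)*Ro.from_euler('z',-q1)*Ro.from_matrix(M)).as_euler('ZYZ')
    print(jaw,th,q1,s,e.round(2))
E
```

```text
[-0.559 -0.365  2.063  0.007  1.457 -0.668]
[[-0.008  0.994  0.109]
 [ 0.013  0.109 -0.994]
 [-1.    -0.007 -0.014]]
[[-0.008  0.994  0.109]
 [ 0.013  0.109 -0.994]
 [-1.    -0.007 -0.014]]
90 0 0.0 1.7 [ 0.    1.44 -1.57]
90 0 0 1.4 [ 0.    1.74 -1.57]
90 0 0.2 1.7 [ 0.    1.44 -1.37]
90 30 0.0 1.7 [-0.53  1.46 -1.51]
90 30 0 1.4 [-0.53  1.72 -1.66]
90 30 0.2 1.7 [-0.51  1.56 -1.33]
90 45 0.0 1.7 [-0.79  1.48 -1.48]
90 45 0 1.4 [-0.79  1.69 -1.69]
90 45 0.2 1.7 [-0.77  1.62 -1.34]
90 60 0.0 1.7 [-1.05  1.51 -1.46]
90 60 0 1.4 [-1.05  1.66 -1.72]
90 60 0.2 1.7 [-1.02  1.68 -1.36]
90 75 0.0 1.7 [-1.31  1.54 -1.45]
90 75 0 1.4 [-1.31  1.61 -1.74]
90 75 0.2 1.7 [-1.28  1.73 -1.39]
-90 0 0.0 1.7 [0.   1.44 1.57]
-90 0 0 1.4 [0.   1.74 1.57]
-90 0 0.2 1.7 [0.   1.44 1.77]
-90 30 0.0 1.7 [-0.53  1.46  1.64]
-90 30 0 1.4 [-0.53  1.72  1.48]
-90 30 0.2 1.7 [-0.51  1.56  1.81]
-90 45 0.0 1.7 [-0.79  1.48  1.66]
-90 45 0 1.4 [-0.79  1.69  1.45]
-90 45 0.2 1.7 [-0.77  1.62  1.8 ]
-90 60 0.0 1.7 [-1.05  1.51  1.68]
-90 60 0 1.4 [-1.05  1.66  1.42]
-90 60 0.2 1.7 [-1.02  1.68  1.78]
-90 75 0.0 1.7 [-1.31  1.54  1.7 ]
-90 75 0 1.4 [-1.31  1.61  1.41]
-90 75 0.2 1.7 [-1.28  1.73  1.75]
```

```bash
python3 -m creep '[[[0,0,-0.12,1,-1,0,4],[0,0,-0.24,2,-2,0,4],[0,0,-0.36,3,-3,0,4],[0,0,-0.48,4,-4,0,4],[0,0,-0.6,5,-5,0,4],[0,0,-0.72,6.5,-6,0,4],[0,0,-0.84,8,-7,0,4],[0,0,-0.96,9,-7,0,4],[0,0,-1.08,10,-7.2,0,4],[0,0,-1.2,10.3,-7.3,0,4]]]'
python3 -m creep '[[[0,0,-0.12,0,0,0,4],[0,0,-0.24,0,0,-1,4],[0,0,-0.37,0,0,-3,4],[0,0,-0.37,0,0,-6,4],[0,0,-0.37,0,0,-8,4],[0,0,-0.37,0,0,-8,4],[0,0,-0.37,0,0,-8,4]]]'
python3 -c "
from h import *
from scipy.spatial.transform import Rotation as Ro
o=ctrl.get_obs();print(o['q'],Ro.from_rotvec(o['tool_rot']).as_matrix().round(3))
"
```

```text
t: 17.17
ee_pos: [0.4734, -0.208, 0.2293]
tool_rot: [1.971, 0.487, -1.952]
contact_force: [0.7, -0.7, 0.1]
grip_width: 0.04
t: 17.75
ee_pos: [0.4724, -0.2067, 0.1469]
tool_rot: [2.181, 0.13, -2.166]
contact_force: [-0.1, 0.0, 0.6]
grip_width: 0.0399
[-0.57589804  0.02705362  1.88562571  0.01634684  1.2313923   0.88351398] [[ 0.006  0.106 -0.994]
 [ 0.014 -0.994 -0.106]
 [-1.    -0.014 -0.008]]
```

```bash
python3 -m creep '[[[-0.014,0.006,0,0,-0.3,-2,4],[-0.014,0.006,0,0,-0.3,-4,4],[-0.014,0.006,0,0,-0.3,-6,4],[-0.014,0.006,0,0,-0.3,-8,4],[-0.014,0.006,0,0,-0.3,-9.4,4],[-0.014,0.006,0,0,-0.3,-9.4,4],[-0.014,0.006,0,0,-0.3,-9.4,4]]]'
python3 -c "
from h import *
snap('scene','g1.png',(60,90,460,340),2); snap('top','g2.png',(250,150,450,300),4)"
```

```text
t: 18.33
ee_pos: [0.473, -0.2098, 0.0537]
tool_rot: [2.167, 0.116, -2.166]
contact_force: [-0.5, 0.8, -0.5]
grip_width: 0.0397
```

View pics/g1.png

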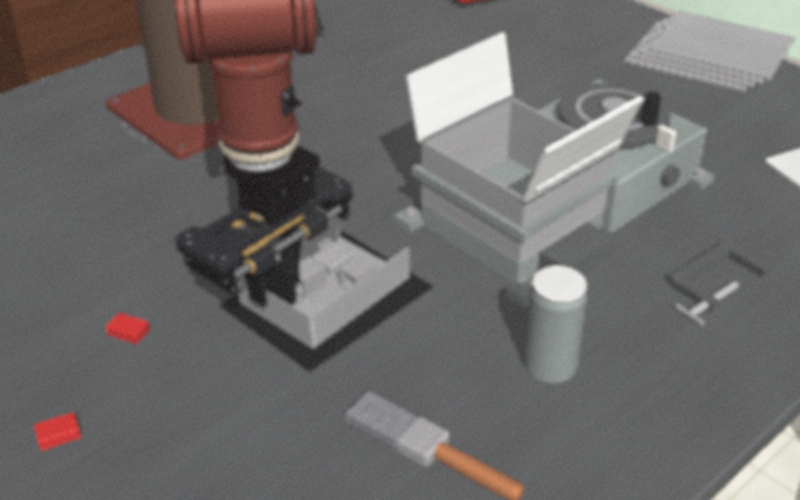

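Fingers straddle the tab at crop (272,270). Closing the fingers on it.

```bash
python3 -m creep '[[[0,0,0,0,0,0,0],[0,0,0,0,0,0,0],[0,0,0,0,0,0,0],[0,0,0,0,0,0,0],[0,0,0,0,0,0,0],[0,0,0,0,0,0,0],[0,0,0,0,0,0,0],[0,0,0,0,0,0,0]]]'
python3 -m creep '[[[0,0,0,0,0,0,0],[0,0,0,0,0,0.4,0],[0,0,0,0,0,1,0],[0,0,0,0,0,1.8,0],[0,0,0,0,0,2.6,0],[0,0,0,0,0,3,0],[0,0,0,0,0,3,0]]]'
python3 -c "
from h import *
o=ctrl.get_obs();print(o['moment'],o['contact_force'])
snap('scene','g3.png',(60,90,460,340),2); snap('top','g4.png',(250,150,450,300),4)"
```

```text
t: 19.1
ee_pos: [0.4738, -0.21, 0.055]
tool_rot: [2.169, 0.115, -2.164]
contact_force: [-0.6, 3.6, 5.0]
grip_width: 0.0098
t: 19.68
ee_pos: [0.4748, -0.2107, 0.0867]
tool_rot: [2.171, 0.112, -2.16]
contact_force: [1.3, -0.5, -7.3]
grip_width: 0.0099
[-0.48755367 -0.00254589 -0.00819084] [ 1.28199862 -0.52931215 -7.30331205]
```

View pics/g3.png

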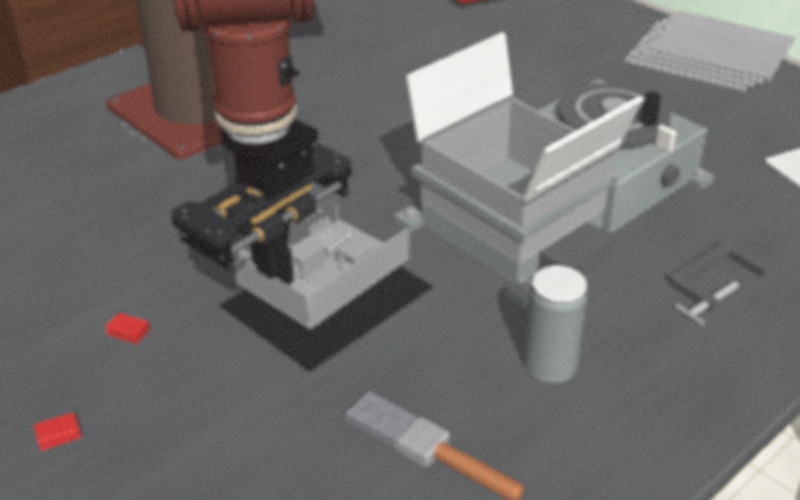

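View pics/g4.png

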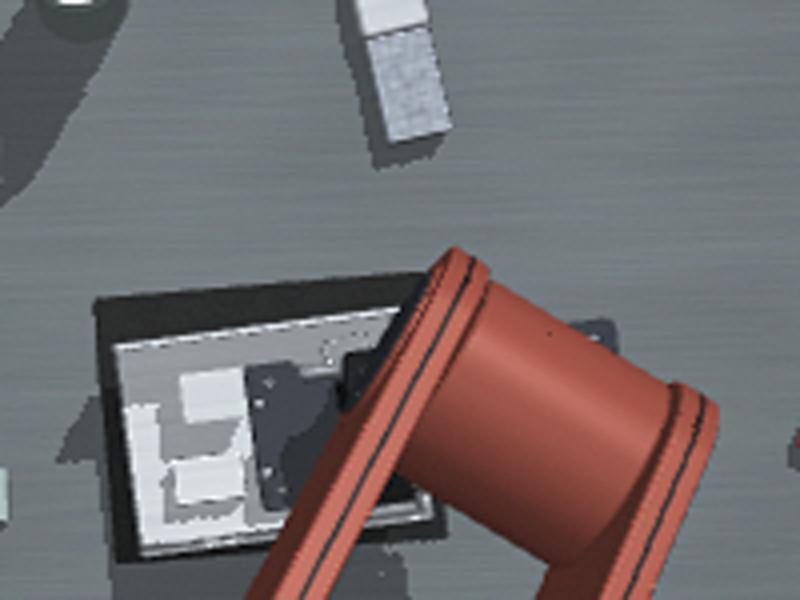

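```bash
python3 -m creep '[[[0,0,0,0,0,0.5,0],[0,0,0,0,0,1.5,0],[0,0,0,0,0,2.8,0],[0,0,-0.01,0.2,0.2,4.3,0],[0,0,-0.02,0.6,0.7,5.8,0],[0,0,-0.03,1.2,1.5,7.3,0],[0,0,-0.04,1.8,2.5,8.8,0],[0,0,-0.05,2.4,3.6,10.2,0],[0,0,-0.06,3,4.6,11.3,0],[0,0,-0.07,3.5,5.4,12,0]]]'
python3 -m creep '[[[0,0,-0.01,0.4,0.8,0.3,0],[0,0,-0.02,0.8,1.7,0.6,0],[0,0,-0.03,1.2,2.8,0.8,0],[0,0,-0.04,1.6,4,0.8,0],[0,0,-0.04,1.9,5.2,0.8,0],[0,0,-0.04,2.1,6.2,0.8,0],[0,0,-0.04,2.2,6.9,0.8,0],[0,0,-0.04,2.2,7.2,0.8,0],[0,0,-0.04,2.2,7.2,0.8,0]]]'
python3 -c "
from h import *
from scipy.spatial.transform import Rotation as Ro
o=ctrl.get_obs();print(o['q'],o['moment'],Ro.from_rotvec(o['tool_rot']).as_matrix().round(3))
snap('scene','g5.png',(60,60,460,310),2); snap('top','g6.png',(70,130,370,330),2.6)"
```

```text
t: 20.62
ee_pos: [0.5099, -0.1557, 0.2078]
tool_rot: [2.208, 0.037, -2.196]
contact_force: [1.1, -0.5, -8.1]
grip_width: 0.0099
t: 21.37
ee_pos: [0.5317, -0.083, 0.2156]
tool_rot: [-2.226, 0.005, 2.216]
contact_force: [0.1, -0.7, -7.1]
grip_width: 0.0098
[-3.01024658e-01  1.34404603e-02  1.76534494e+00 -6.24705536e-04
  1.35770345e+00  1.27272576e+00] [-0.47275131  0.20027651  0.00715722] [[ 0.005 -0.003 -1.   ]
 [-0.002 -1.     0.003]
 [-1.     0.002 -0.005]]
```

View pics/g5.png

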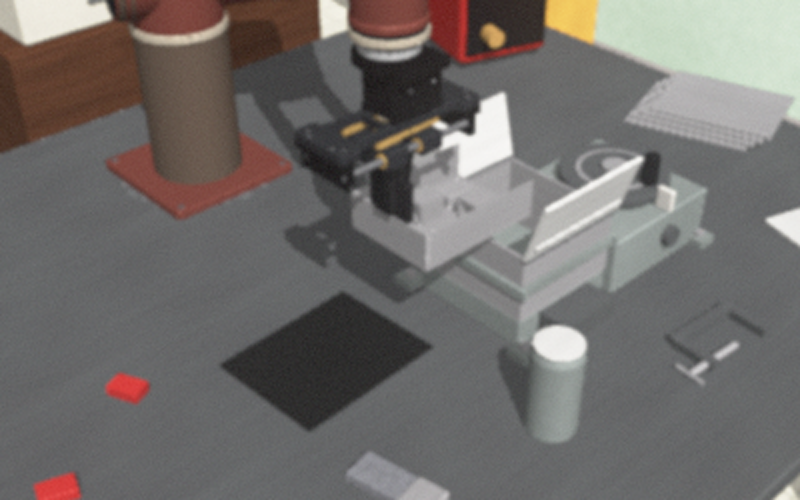

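View pics/g6.png

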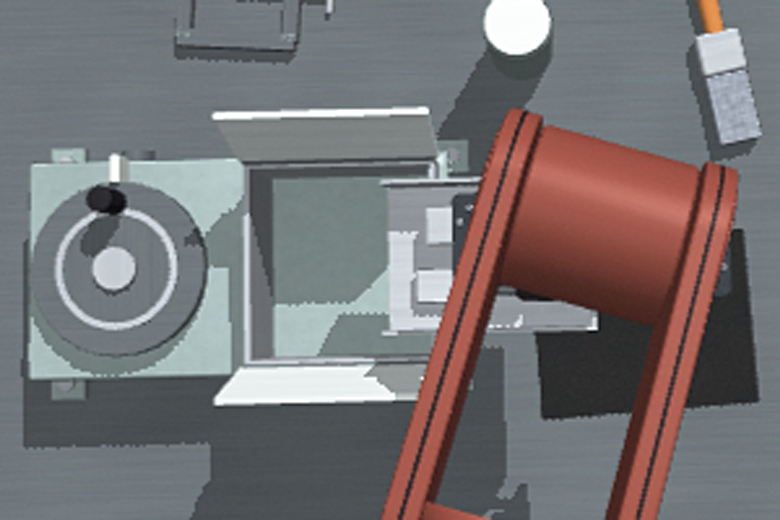

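```bash
python3 -m creep '[[[-0.05,0,0,0,0.3,0.8,0],[-0.13,0,0,0,0.75,2.0,0],[-0.209,0,0,0,1.4,3.2,0],[-0.314,0,0,0,2.3,4.7,0],[-0.419,0,0,0,3.4,6.1,0],[-0.524,0,0,0,4.6,7.3,0],[-0.628,0,0,0,6,8.4,0],[-0.628,0,0,0,6,8.4,0],[-0.628,0,0,0,6,8.4,0],[-0.628,0,0,0,6,8.4,0]]]'
python3 -c "
from h import *
from scipy.spatial.transform import Rotation as Ro
o=ctrl.get_obs();print(o['q'],o['moment'],Ro.from_rotvec(o['tool_rot']).as_matrix().round(3))
snap('scene','h1.png',(60,60,460,310),2); snap('top','h2.png',(70,130,370,330),2.6)"
```

```text
t: 22.3
ee_pos: [0.5319, -0.0241, 0.2998]
tool_rot: [1.868, -0.608, -1.856]
contact_force: [-0.1, 0.2, -3.8]
grip_width: 0.0096
[ 0.18190445  0.05557667  1.68685841 -0.61846488  1.53260974  1.82214026] [ 0.52156751  0.18557448 -0.0181078 ] [[ 0.005 -0.004 -1.   ]
 [-0.588 -0.809  0.   ]
 [-0.809  0.588 -0.006]]
```

View pics/h1.png

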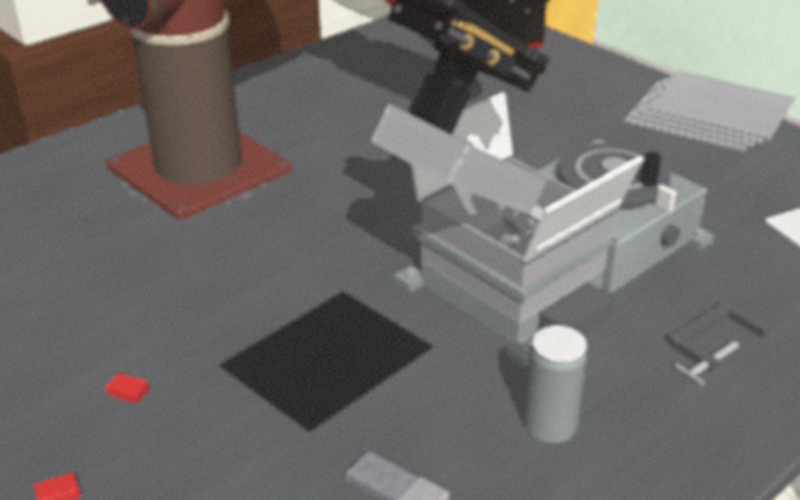

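View pics/h2.png

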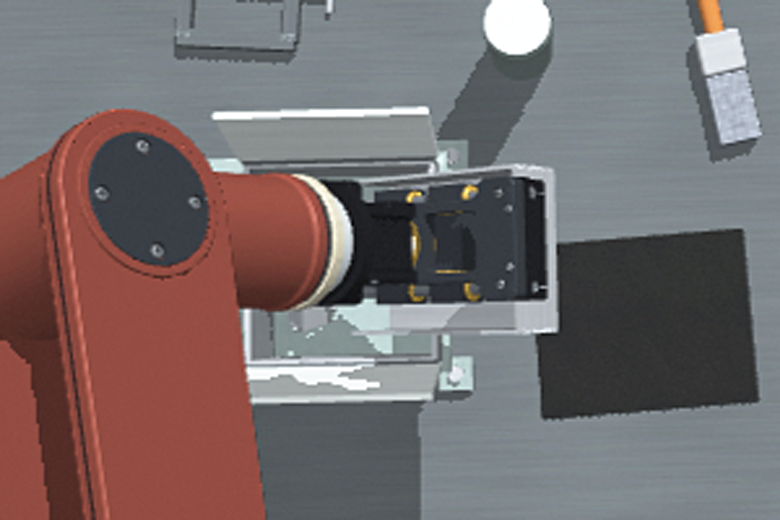

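```bash
python3 -m creep '[[[-0.1,0,0,0,1.4,0.9,0],[-0.2,0,0,0,2.9,1.7,0],[-0.28,0,0,0,4.1,2.2,0],[-0.28,0,0,0,4.1,2.2,0],[-0.28,0,0,0,4.1,2.8,0],[-0.28,0,0,0,4.1,2.2,0],[-0.28,0,0,0,4.1,2.8,0],[-0.28,0,0,0,4.1,2.2,0],[-0.28,0,0,0,4.1,2.2,0],[-0.28,0,0,0,4.1,2.2,0]]]'
python3 -c "
from h import *
o=ctrl.get_obs();print(o['q'],o['moment'],o['contact_force'])
snap('scene','h3.png',(60,60,460,310),2)"
```

```text
t: 23.23
ee_pos: [0.5317, 0.015, 0.3223]
tool_rot: [1.685, -0.825, -1.673]
contact_force: [1.2, 0.0, -2.7]
grip_width: 0.0096
[ 0.36248745  0.19073394  1.62234159 -0.83928862  1.69176897  1.99373315] [0.80837852 0.18442939 0.03811034] [ 1.17406924  0.02636039 -2.70318664]
```

View pics/h3.png

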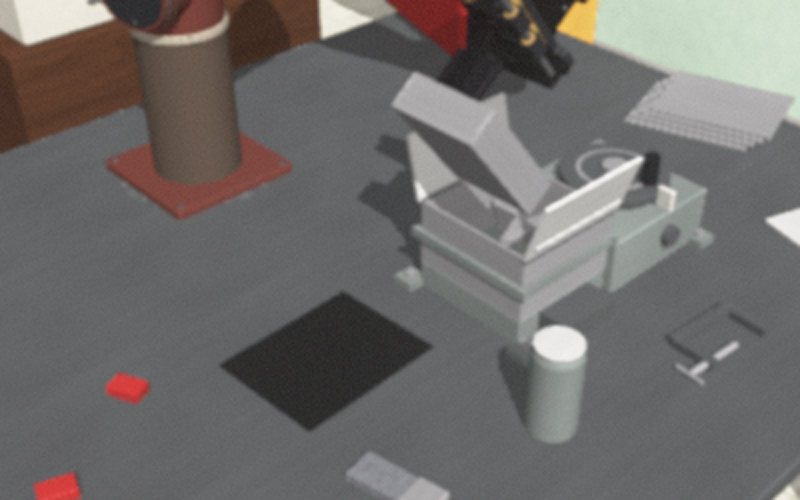

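```bash
python3 -m creep '[[[0,0,0,0,-0.5,2,0],[0.105,0,0,0,-1.6,2.5,0],[0.209,0,0,0,-3.1,1.6,0],[0.314,0,0,0,-4.5,0.6,0],[0.419,0,0,0,-5.9,-0.6,0],[0.524,0,0,0,-7,-1.9,0],[0.628,0,0,0,-8.1,-3.3,0],[0.733,0,0,0,-9,-4.8,0],[0.838,0,0,0,-9.7,-6.4,0],[0.908,0,0,0,-10.1,-7.5,0]]]'
python3 -c "
from h import *
o=ctrl.get_obs();print(o['q'],o['moment'],o['contact_force'])
snap('scene','h4.png',(60,60,460,310),2); snap('top','h5.png',(140,170,260,300),4.5)"
```

```text
t: 24.12
ee_pos: [0.5313, -0.088, 0.2472]
tool_rot: [-2.221, 0.008, 2.21]
contact_force: [0.1, -0.9, -3.4]
grip_width: 0.0098
[-0.31280456 -0.00648307  1.72576638  0.00358139  1.41830549  1.26645083] [-0.24439048  0.21149387  0.05215464] [ 0.14676989 -0.87740464 -3.38402795]
```

View pics/h4.png

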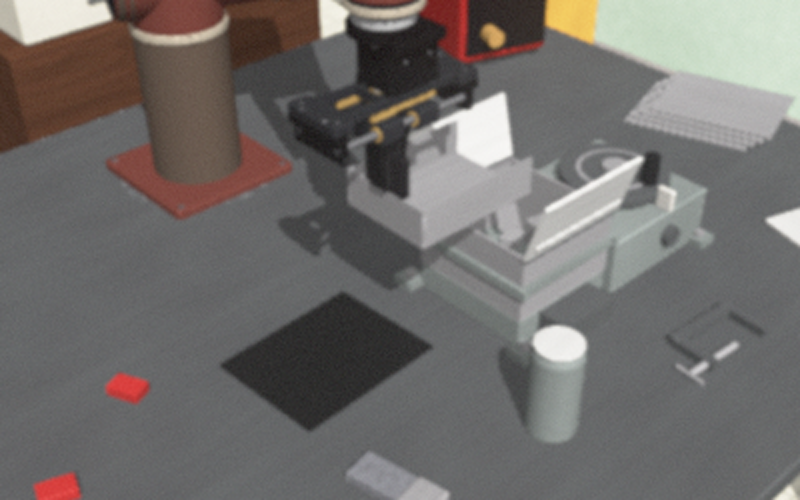

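View pics/h5.png

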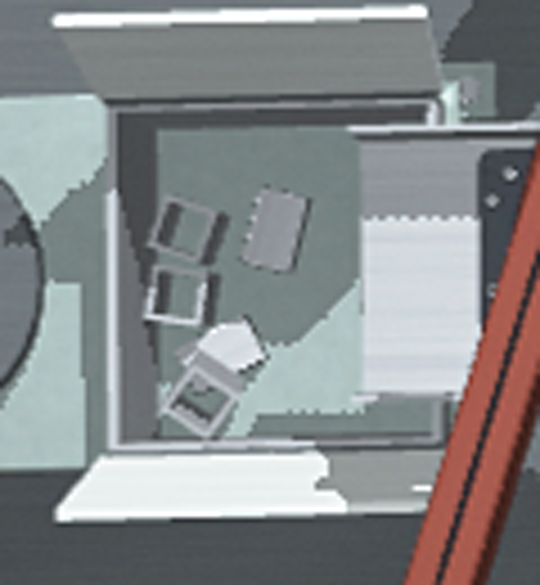

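```bash
python3 -m creep '[[[0,0,0.01,-1,-2,0,0],[0,0,0.02,-2,-4.5,0,0],[0,0,0.03,-3,-7,-1,0],[0,0,0.04,-4,-9.5,-3,0],[0,0,0.052,-5,-11.5,-6,0],[0,0,0.052,-5.6,-12.6,-9,0],[0,0,0.052,-5.6,-12.6,-12,0],[0,0,0.052,-5.6,-12.6,-15,0],[0,0,0.052,-5.6,-12.6,-16.5,0],[0,0,0.052,-5.6,-12.6,-16.5,0]]]'
python3 -m creep '[[[0,0,0,0,0,0,0],[0,0,0,0,0,0,0]]]'
python3 -c "
from h import *
from scipy.spatial.transform import Rotation as Ro
o=ctrl.get_obs();print(o['moment'],o['contact_force'],Ro.from_rotvec(o['tool_rot']).as_matrix().round(3))
snap('scene','i1.png',(160,170,360,320),4);snap('top','i2.png',(250,190,430,310),4)"
```

```text
t: 25.05
ee_pos: [0.4712, -0.2128, 0.0764]
tool_rot: [2.193, 0.048, -2.21]
contact_force: [-0.8, 0.3, -3.0]
grip_width: 0.0102
t: 25.22
ee_pos: [0.4719, -0.2125, 0.0775]
tool_rot: [2.192, 0.048, -2.208]
contact_force: [-0.4, 0.2, -2.6]
grip_width: 0.0095
[-0.2112479   0.17204575 -0.02496347] [-0.39541808  0.21686503 -2.58351415] [[-0.008  0.043 -0.999]
 [ 0.001 -0.999 -0.043]
 [-1.    -0.001  0.008]]
```

View pics/i1.png

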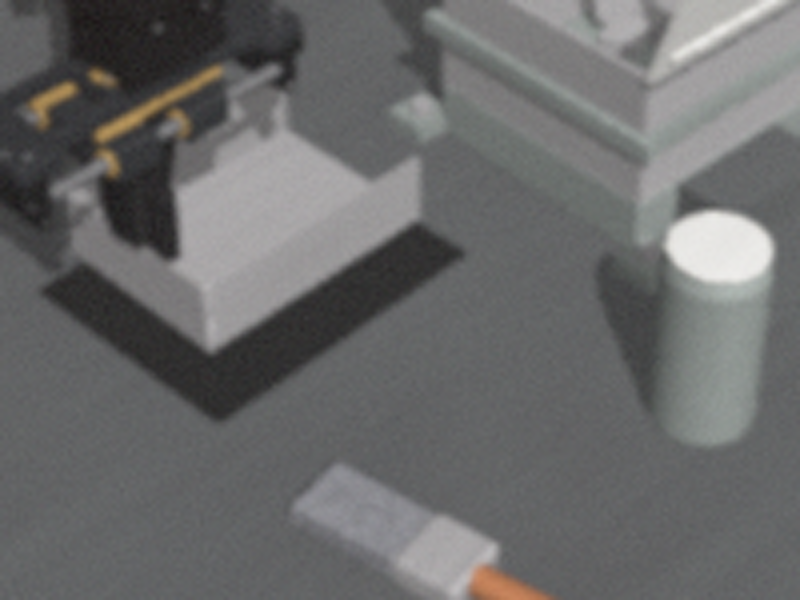

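View pics/i2.png

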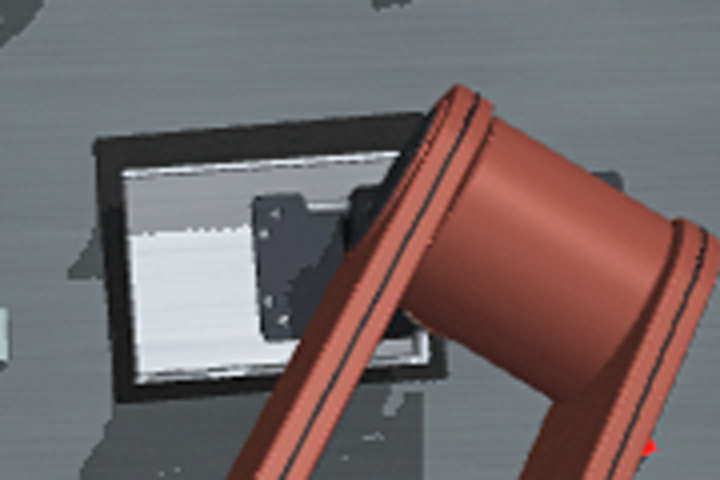

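```bash
python3 -m creep '[[[0,0,0,0.3,-0.2,-0.8,0],[0,0,0,0.3,-0.2,-1.6,0],[0,0,0,0.3,-0.2,-2,0],[0,0,0,0.3,-0.2,-2.3,0],[0,0,0,0.3,-0.2,-2.3,0],[0,0,0,0.3,-0.2,-2.3,0]]]'
python3 -c "
from h import *
o=ctrl.get_obs();print(o['moment'],o['contact_force'])"
```

```text
t: 25.82
ee_pos: [0.4754, -0.2152, 0.055]
tool_rot: [2.194, 0.047, -2.207]
contact_force: [-1.2, -0.4, -2.2]
grip_width: 0.0097
[-0.20030472  0.18756912 -0.04553007] [-1.23762188 -0.42316098 -2.15592436]
```

Almost all the weight is still carried, so I lower by about 2 mm more, then open.

```bash
python3 -m creep '[[[0,0,0,0,0,-0.2,0],[0,0,0,0,0,-0.2,0],[0,0,0,0,0,-0.2,3],[0,0,0,0,0,-0.2,3],[0,0,0,0,0,-0.2,3],[0,0,0,0,0,-0.2,3],[0,0,0,0,0,-0.2,3]]]'
python3 -m creep '[[[0,0,0,0,0,2,3],[0,0,0,0,0,5,3],[0,0,0,0,0,9,3],[0,0,0,0,0,13,3],[0,0,0,-3,0,17,0],[0,0,0,-7,2,18,0],[0,0,0,-10,4,18,0],[0,0,0,-12,6,18,0],[0,0,0,-13,8,18,0],[0,0,0,-13,10,18,0]]]'
python3 -c "
from h import *
snap('scene','j1.png',(160,150,360,300),4);snap('top','j2.png',(90,160,370,310),2.8)"
```

```text
t: 26.4
ee_pos: [0.4753, -0.2151, 0.0528]
tool_rot: [2.194, 0.047, -2.207]
contact_force: [0.1, -0.3, 0.1]
grip_width: 0.0285
t: 27.23
ee_pos: [0.3436, -0.1144, 0.2328]
tool_rot: [2.195, 0.044, -2.207]
contact_force: [0.8, 0.0, -0.5]
grip_width: 0.0023
```

View pics/j1.png

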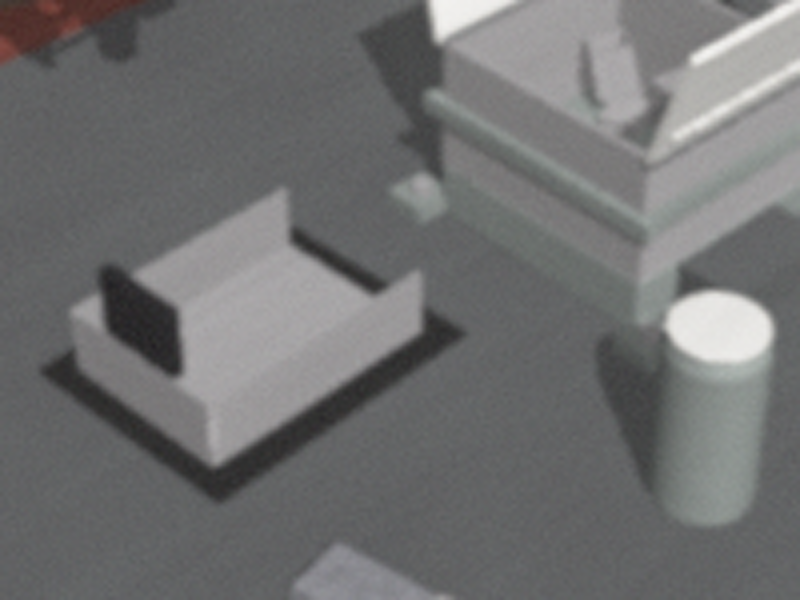

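View pics/j2.png

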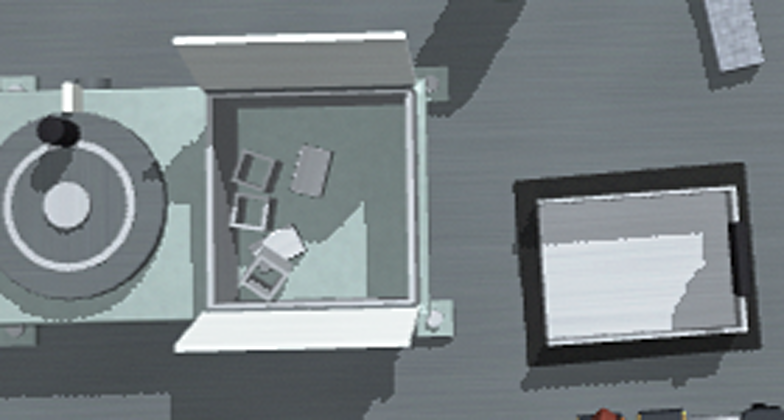

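```bash
python3 - <<'E'
from h import *
from station import models
for a in np.arange(1.2,2.1,.1):
  n=(.532-.085+.085*np.cos(a),.12,.131+.085*np.sin(a)); f=(.532+.085-.085*np.cos(a),.12,n[2])
  print(round(a,1),np.round(n,3),proj('top',n).round(1),proj('scene',n).round(1),'far',proj('top',f).round(1),proj('scene',f).round(1))
for c in('top','scene'):
  for q in ('near_cover_edge','far_cover_edge','wheel_axis','knob_grip'):
    print(c,q,[(round(r['conf'],2),np.round(r['xy'],1)) for r in (optics.grab_frame(c),models.tip_of(c,q))[1][:1]])
for n,X in(('axis',(.534,.3155,.102)),('axis2',(.532,.32,.102)),('knob',(.59,.3155,.148)),('h',(.532,.12,.131))): print(n,proj('top',X),proj('scene',X))
E
```

```text
1.2 [0.478 0.12  0.21 ] [194.7 255.9] [302.7 125.3] far [193.9 201.8] [336.9 142. ]
1.3 [0.47  0.12  0.213] [194.5 259.9] [300.4 123.1] far [193.6 197.7] [339.7 142.3]
1.4 [0.461 0.12  0.215] [194.4 264.1] [297.9 121.2] far [193.4 193.5] [342.5 143. ]
1.5 [0.453 0.12  0.216] [194.4 268.4] [295.5 119.6] far [193.2 189.2] [345.4 144. ]
1.6 [0.445 0.12  0.216] [194.5 272.7] [293.  118.3] far [193.1 185. ] [348.3 145.3]
1.7 [0.436 0.12  0.215] [194.6 277. ] [290.5 117.4] far [193.1 180.9] [351.2 147. ]
1.8 [0.428 0.12  0.214] [194.8 281.2] [288.1 116.8] far [193.2 176.8] [354. 149.]
1.9 [0.42  0.12  0.211] [195.1 285.3] [285.7 116.5] far [193.4 173. ] [356.8 151.3]
2.0 [0.412 0.12  0.208] [195.4 289.2] [283.4 116.5] far [193.6 169.3] [359.4 153.9]
top near_cover_edge [(0.84, array([190.8, 282.5]))]
top far_cover_edge [(0.61, array([191.5, 177.1]))]
top wheel_axis [(0.87, array([112.2, 235.6]))]
top knob_grip [(0.69, array([107.7, 208.1]))]
scene near_cover_edge [(0.86, array([291.7, 117.2]))]
scene far_cover_edge [(0.88, array([359.9, 147.4]))]
scene wheel_axis [(0.58, array([369. , 142.7]))]
scene knob_grip [(0.61, array([384.8, 145.8]))]
axis [114.93192364 232.04542575] [366.71654496 144.56191482]
axis2 [112.90628873 233.00336947] [367.17314923 143.69728107]
knob [107.5837741  205.15316631] [386.0274912  137.24034261]
h [200.92066479 230.08005569] [317.4361006  161.92851474]
```

```bash
python3 -m creep '[[[0,0,0,0.5,4,1,0],[0,0,0,1,8,1,0],[0,0,0,1.5,12,1,0],[0,0,0,2,16,1,0],[0,0,0,2.5,20,1,0],[0,0,0,3,23.5,0,0],[0,0,0,3,24,-2,0],[0,0,0,3,24,-4,0],[0,0,0,3,24,-5.5,0],[0,0,0,3,24,-5.5,0]]]'
```

```text
t: 28.97
ee_pos: [0.3729, 0.1251, 0.1745]
tool_rot: [2.186, 0.048, -2.212]
contact_force: [0.3, -0.7, -0.8]
grip_width: 0.0004
```

```bash
python3 -m creep '[[[0,0,0,2,0,0.5,0],[0,0,0,3.5,0,0.8,0],[0,0,0,4.5,0,1,0],[0,0,0,5.5,0,1,0],[0,0,0,6.5,0,1,0],[0,0,0,7.5,0,1,0],[0,0,0,8.5,0,1,0],[0,0,0,9.5,0,1,0],[0,0,0,10.5,0,0.7,0],[0,0,0,11.5,0,0.3,0]]]'
python3 -c "
from h import *
snap('scene','k1.png',(160,50,440,260),2.8)"
```

```text
t: 29.8
ee_pos: [0.4888, 0.1249, 0.1783]
tool_rot: [2.187, 0.048, -2.212]
contact_force: [-1.9, 0.2, 0.4]
grip_width: 0.0004
```

View pics/k1.png

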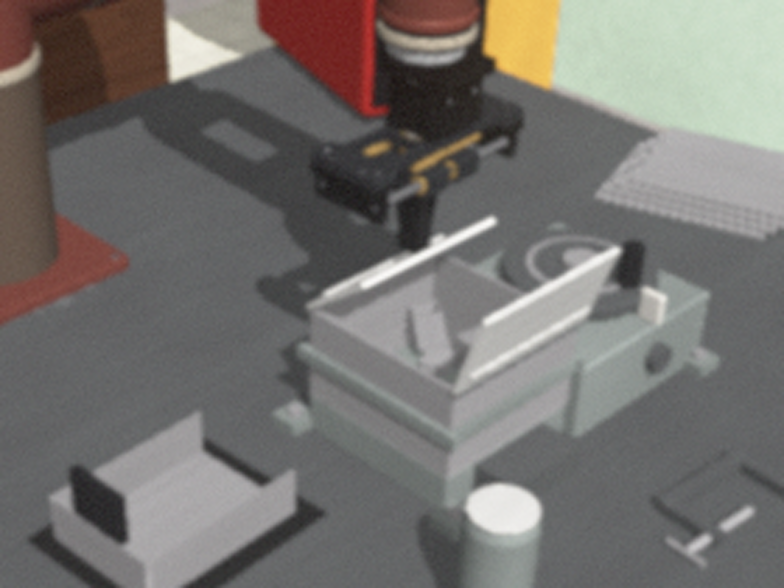

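```bash
python3 -m creep '[[[0,0,0,0.8,0,-0.7,0],[0,0,0,1.4,0,-1.5,0],[0,0,0,1.8,0,-2.3,0],[0,0,0,2,0,-3,0],[0,0,0,2,0,-3.6,0],[0,0,0,2,0,-4.1,0],[0,0,0,2,0,-4.4,0],[0,0,0,2,0,-4.6,0],[0,0,0,2,0,-4.6,0]]]'
```

```text
t: 30.6
ee_pos: [0.5103, 0.1247, 0.136]
tool_rot: [2.189, 0.047, -2.21]
contact_force: [-14.1, -1.8, 30.3]
grip_width: 0.0003
```

```bash
python3 -m creep '[[[0,0,0,0,0,1,0],[0,0,0,0,0,4,0],[0,0,0,0,0,8,0],[0,0,0,0,0,12,0],[0,0,0,4,0,13,0],[0,0,0,8,0,13,0],[0,0,0,12,0,13,0],[0,0,0,16,0,13,0],[0,0,0,18.5,0,13,0],[0,0,0,18.5,0,13,0]]]'
python3 -c "
from h import *
snap('scene','k2.png',(160,50,440,260),2.8)"
```

```text
t: 31.43
ee_pos: [0.6982, 0.1239, 0.2627]
tool_rot: [2.187, 0.045, -2.212]
contact_force: [0.2, -0.2, -1.1]
grip_width: 0.0004
```

View pics/k2.png

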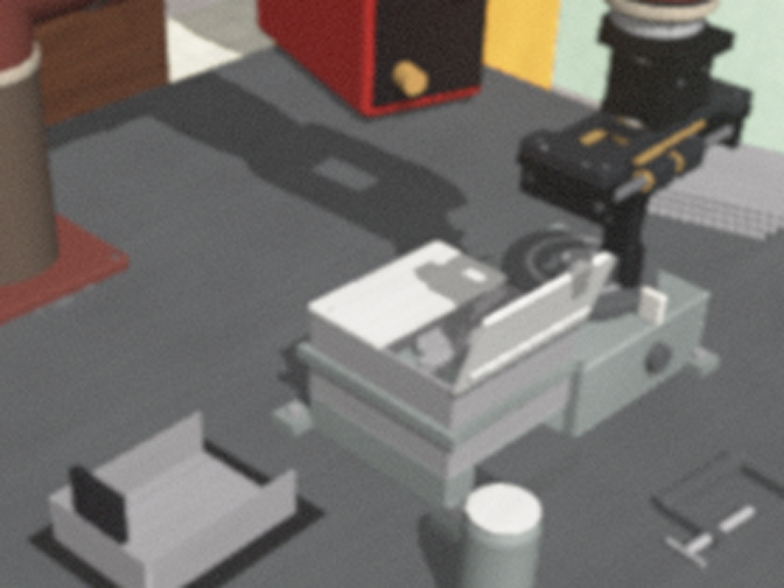

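```bash
python3 -m creep '[[[0,0,0,0.3,0,-3,0],[0,0,0,0.3,0,-6,0],[0,0,0,0,0,-8.3,0],[0,0,0,-1.5,0,-8.3,0],[0,0,0,-3,0,-8.3,0],[0,0,0,-4.5,0,-8.1,0],[0,0,0,-6,0,-8,0],[0,0,0,-7.5,0,-8,0],[0,0,0,-9,0,-8,0],[0,0,0,-10.3,0,-8,0]]]'
python3 -m creep '[[[0,0,0,-1,0,0,0],[0,0,0,-2,0,-0.3,0],[0,0,0,-3,0,-0.9,0],[0,0,0,-3.7,0,-1.7,0],[0,0,0,-4.1,0,-2.4,0],[0,0,0,-4.3,0,-3,0],[0,0,0,-4.3,0,-3.5,0],[0,0,0,-4.3,0,-3.9,0],[0,0,0,-4.3,0,-4.1,0]]]'
python3 -c "
from h import *
snap('scene','k3.png',(160,50,440,260),2.8)"
```

```text
t: 32.32
ee_pos: [0.5922, 0.1245, 0.1839]
tool_rot: [2.188, 0.046, -2.21]
contact_force: [2.6, 1.0, -0.7]
grip_width: 0.0004
t: 33.07
ee_pos: [0.5488, 0.1245, 0.142]
tool_rot: [2.187, 0.046, -2.212]
contact_force: [-0.5, -0.2, 0.7]
grip_width: 0.0009
```

View pics/k3.png

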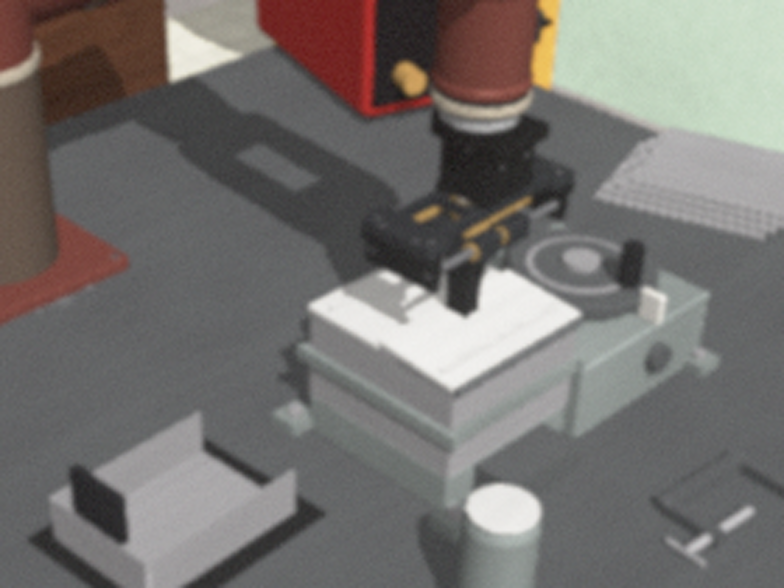

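Nearly flat, with the far edge still a few mm up. I press the rest of the way gently.

```bash
python3 -m creep '[[[0,0,0,0.3,0,-0.3,0],[0,0,0,0.3,0,-0.6,0],[0,0,0,0.3,0,-0.7,0],[0,0,0,0.3,0,-0.8,0],[0,0,0,0.3,0,-0.8,0]]]'
```

```text
t: 33.53
ee_pos: [0.5527, 0.1245, 0.1363]
tool_rot: [2.188, 0.046, -2.211]
contact_force: [-7.0, -1.4, 14.9]
grip_width: 0.0002
```

```bash
python3 -m creep '[[[0,0,0,0.2,0,-0.2,0],[0,0,0,0,0,1,0],[0,0,0,0,0,5,0],[0,0,0,0,0,9,0],[0,0,0,-2,2,10,2],[0,0,0,-4,4,10,4],[0,0,0,-4,8,10,4],[0,0,0,-4,12,10,4],[0,0,0,-6,16,10,4],[0,0,0,-10,19,10,4]]]'
python3 -c "
from h import *
snap('scene','k4.png',(240,100,440,250),4);snap('top','k5.png',(70,160,270,300),4)"
```

```text
t: 34.37
ee_pos: [0.4625, 0.3101, 0.2365]
tool_rot: [2.191, 0.047, -2.209]
contact_force: [0.1, -0.0, -0.7]
grip_width: 0.0322
```

View pics/k4.png

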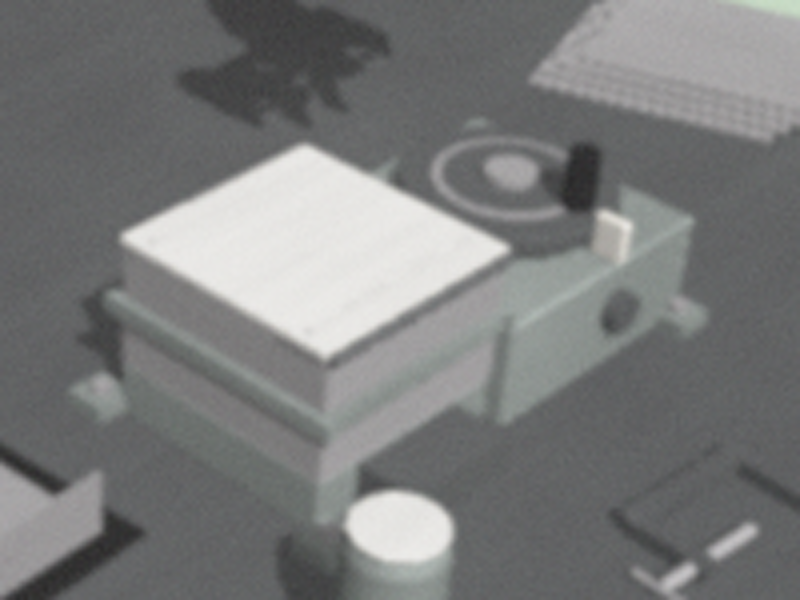

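View pics/k5.png

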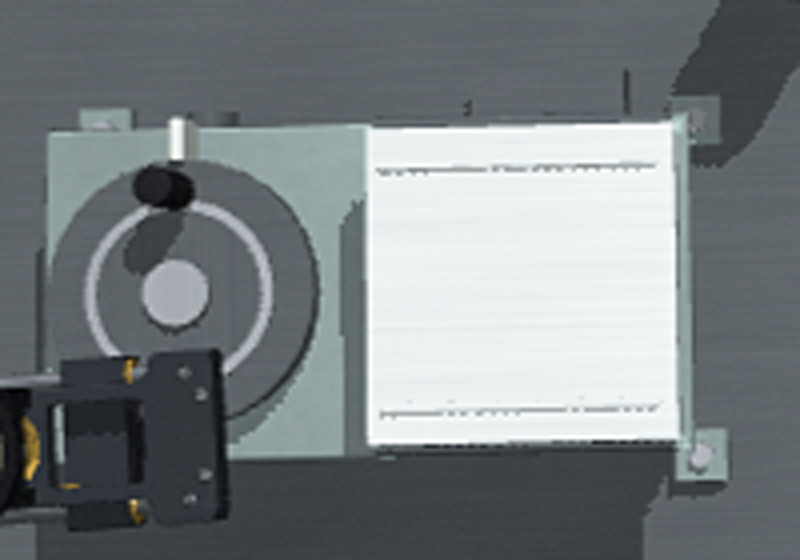

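```bash
python3 - <<'E'
from h import *
P=[(367,126),(676,122),(368,445),(677,441)]
W=np.array([ray('top',(70+a/4,160+b/4),.136)[:2] for a,b in P]); c=W.mean(0)
y=W[0]+W[2]-W[1]-W[3]; x=W[0]+W[1]-W[2]-W[3]
print(c,np.linalg.norm(y)/2,np.linalg.norm(x)/2,np.degrees(np.arctan2(y[1],y[0])),np.degrees(np.arctan2(x[1],x[0])))
yh=y/np.linalg.norm(y); xh=np.array([yh[1],-yh[0]]);print('axis pred',c+.195*yh,'knob',c+.195*yh+.056*xh)
print('ring',ray('top',(70+179/4,160+292/4),.102))
a=c+.195*yh;k=a+.056*xh
print('knob top',ray('top',(70+152/4,160+186/4),.148),'knob base',ray('top',(70+180/4,160+190/4),.106))
for n,X in(('axis',(*a,.102)),('knobtop',(*k,.148))):
  print(n,((proj('top',X)-(70,160))*4).round(),((proj('scene',X)-(240,100))*4).round())
E
```

```text
[0.53058394 0.12009846] 0.16610239178850275 0.17143514872636964 89.16966372487904 -0.7320983014747777
axis pred [0.5334098  0.31507798] knob [0.58940392 0.31426645]
ring [0.53189534 0.31591251 0.102     ]
knob top [0.5870912  0.31462131 0.148     ] knob base [0.58823456 0.31377039 0.106     ]
axis [180. 289.] [506. 178.]
knobtop [153. 182.] [582. 149.]
```

```bash
python3 -m creep '[[[0,0,0,3,0.1,0,5],[0,0,0,6,0.2,0,5],[0,0,0,9,0.3,0,5],[0,0,0,11.5,0.4,0,5],[0,0,0,12.5,0.4,-1,5],[0,0,0,12.5,0.4,-3,5],[0,0,0,12.5,0.4,-5,5],[0,0,0,12.5,0.4,-5,5]]]'
python3 -m creep '[[[0,0,0,0,0,0,5],[0,0,0,0,0,0,5]]]'
```

```text
t: 35.13
ee_pos: [0.581, 0.3137, 0.1808]
tool_rot: [2.174, 0.05, -2.217]
contact_force: [-2.1, -0.8, -1.2]
grip_width: 0.0498
t: 35.3
ee_pos: [0.5811, 0.3132, 0.1808]
tool_rot: [2.174, 0.049, -2.218]
contact_force: [0.1, 0.2, 0.0]
grip_width: 0.0498
```

```bash
python3 -m creep '[[[0,0,0,0.7,0.1,0,5],[0,0,0,0.7,0.1,-1.5,5],[0,0,0,0.7,0.1,-3,5],[0,0,0,0.7,0.1,-4.5,5],[0,0,0,0.7,0.1,-6,5],[0,0,0,0.7,0.1,-6.7,5],[0,0,0,0.7,0.1,-6.7,5]]]'
python3 -c "
from h import *
snap('scene','l1.png',(240,60,440,210),4)"
```

```text
t: 35.88
ee_pos: [0.5877, 0.3139, 0.1127]
tool_rot: [2.171, 0.048, -2.219]
contact_force: [-1.0, -0.4, 0.0]
grip_width: 0.0499
```

View pics/l1.png

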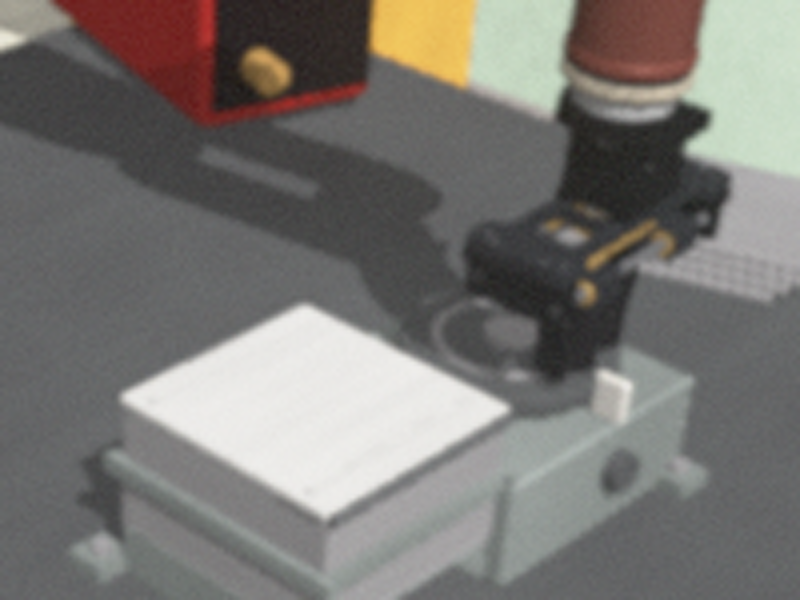

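Fingers straddle the knob. I close on it without moving the wheel.

```bash
python3 -m creep '[[[0,0,0,0,0,0,1],[0,0,0,0,0,0,1],[0,0,0,0,0,0,1],[0,0,0,0,0,0,1],[0,0,0,0,0,0,1],[0,0,0,0,0,0,1],[0,0,0,0,0,0,1],[0,0,0,0,0,0,1]]]'
```

```text
t: 36.6
ee_pos: [0.5886, 0.3146, 0.1147]
tool_rot: [2.175, 0.05, -2.217]
contact_force: [-0.6, 1.4, 3.5]
grip_width: 0.0209
```

```bash
python3 -m creep '[[[0,0,0,-0.02,0.57,0,1],[0,0,0,-0.17,1.43,0,1],[0,0,0,-0.45,2.27,0,1],[0,0,0,-0.85,3.05,0,1],[0,0,0,-1.37,3.75,0,1],[0,0,0,-2.0,4.37,0,1],[0,0,0,-2.8,4.93,0,1],[0,0,0,-3.68,5.34,0,1],[0,0,0,-4.63,5.59,0,1],[0,0,0,-5.5,5.68,0,1]]]'
python3 -c "
from h import *
o=ctrl.get_obs();p=o['ee_pos']-np.array([.5327,.3155,0]);print(np.hypot(*p[:2]),np.degrees(np.arctan2(p[1],p[0])),p)"
```

```text
t: 37.43
ee_pos: [0.5322, 0.3726, 0.1147]
tool_rot: [2.175, 0.052, -2.218]
contact_force: [3.0, 0.5, 0.4]
grip_width: 0.021
0.05705328037512837 90.50811943675687 [-0.00050596  0.05705104  0.11469993]
```

```bash
python3 -m creep '[[[0,0,0,-0.84,-0.13,0,1],[0,0,0,-1.69,-0.33,0,1],[0,0,0,-2.5,-0.67,0,1],[0,0,0,-3.25,-1.13,0,1],[0,0,0,-3.92,-1.7,0,1],[0,0,0,-4.49,-2.37,0,1],[0,0,0,-4.95,-3.12,0,1],[0,0,0,-5.29,-3.93,0,1],[0,0,0,-5.49,-4.79,0,1],[0,0,0,-5.56,-5.66,0,1]]]'
python3 -c "
from h import *
o=ctrl.get_obs();p=o['ee_pos']-np.array([.5326,.316,0]);print(np.hypot(*p[:2]),np.degrees(np.arctan2(p[1],p[0])),p)"
```

```text
t: 38.27
ee_pos: [0.4765, 0.3151, 0.1147]
tool_rot: [2.175, 0.052, -2.217]
contact_force: [4.6, 2.8, -2.4]
grip_width: 0.0213
0.05611284805671003 -179.03601880367745 [-0.05610491 -0.00094403  0.11467249]
```

```bash
python3 -m creep '[[[0,0,0,0.08,-0.78,0,1],[0,0,0,0.28,-1.64,0,1],[0,0,0,0.62,-2.45,0,1],[0,0,0,1.08,-3.2,0,1],[0,0,0,1.65,-3.87,0,1],[0,0,0,2.32,-4.44,0,1],[0,0,0,3.07,-4.9,0,1],[0,0,0,3.88,-5.24,0,1],[0,0,0,4.74,-5.44,0,1],[0,0,0,5.61,-5.51,0,1]]]'
python3 -c "
from h import *
o=ctrl.get_obs();p=o['ee_pos']-np.array([.5326,.316,0]);print(np.hypot(*p[:2]),np.degrees(np.arctan2(p[1],p[0])),p)
snap('scene','m1.png',(240,60,440,210),4)"
```

```text
t: 39.1
ee_pos: [0.5319, 0.2604, 0.1146]
tool_rot: [2.174, 0.054, -2.222]
contact_force: [-2.3, 8.0, 1.9]
grip_width: 0.0213
0.05561679218689474 -90.68134111837438 [-0.00066136 -0.05561286  0.11464585]
```

View pics/m1.png

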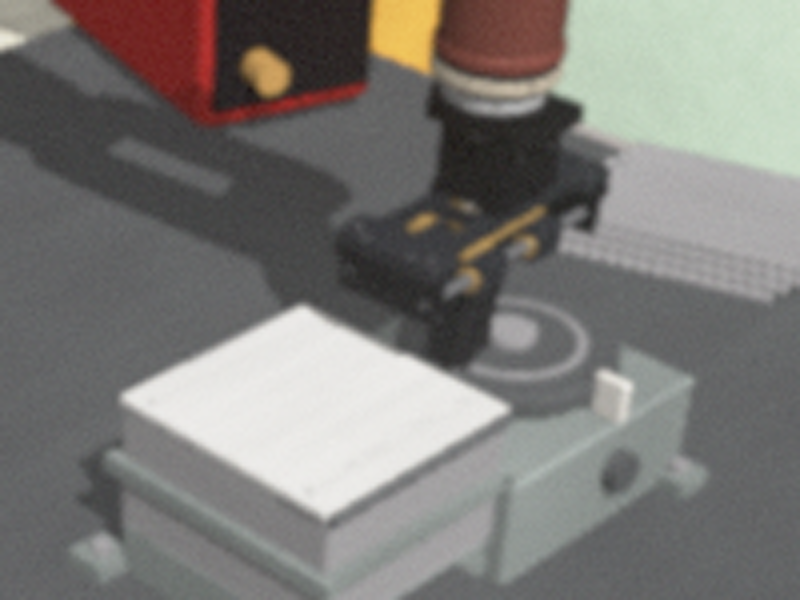

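```bash
python3 -m creep '[[[0,0,0,0.94,0.03,0,1],[0,0,0,1.8,0.23,0,1],[0,0,0,2.61,0.57,0,1],[0,0,0,3.36,1.03,0,1],[0,0,0,4.03,1.6,0,1],[0,0,0,4.6,2.27,0,1],[0,0,0,5.06,3.02,0,1],[0,0,0,5.4,3.83,0,1],[0,0,0,5.6,4.69,0,1],[0,0,0,5.67,5.42,0,1]]]'
python3 -m creep '[[[0,0,0,0,0,0,1],[0,0,0,0,0,0,1]]]'
python3 -c "
from h import *
o=ctrl.get_obs();p=o['ee_pos']-np.array([.5326,.316,0]);print(np.hypot(*p[:2]),np.degrees(np.arctan2(p[1],p[0])),p)"
```

```text
t: 39.98
ee_pos: [0.5886, 0.3136, 0.1146]
tool_rot: [2.169, 0.052, -2.225]
contact_force: [-7.0, -2.5, 7.1]
grip_width: 0.0214
t: 40.15
ee_pos: [0.5884, 0.3132, 0.1147]
tool_rot: [2.168, 0.052, -2.226]
contact_force: [-0.6, 1.9, 2.3]
grip_width: 0.0206
0.05591544211426831 -2.8246139034557283 [ 0.05584751 -0.00275545  0.11466223]
```

```bash
python3 -m creep '[[[0,0,0,0,0.15,0,1],[0,0,0,0,0.15,0,1],[0,0,0,0,0.15,0,1]]]'
python3 -m creep '[[[0,0,0,0,0,0,4],[0,0,0,0,0,0,4],[0,0,0,0,0,0,4],[0,0,0,0,0,0,4],[0,0,0,0,0,0,4],[0,0,0,0,0,2,4],[0,0,0,0,0,5,4],[0,0,0,0,0,8,4],[0,0,0,-4,0,11,4],[0,0,0,-8,0,14,4]]]'
python3 -m creep '[[[0,0,0,-4,2,2,4],[0,0,0,-8,5,3,4],[0,0,0,-12,8,4,4],[0,0,0,-15,11,5,4],[0,0,0,-15,11,5,4]]]'
python3 - <<'E'
from h import *
snap('scene','n1.png',(240,100,440,250),4);snap('top','n2.png',(70,160,270,300),4);snap('scene','n3.png')
print('knob top',ray('top',proj('top',(0.5871,.3146,.148)),.148))
for c in('top','scene'):
  for q in('knob_grip','tray','rest'): print(c,q,[(round(r['conf'],2),np.round(r['xy'],1)) for r in models.tip_of(c,q)[:1]])
E
```

```text
t: 40.4
ee_pos: [0.5884, 0.3135, 0.1146]
tool_rot: [2.167, 0.049, -2.226]
contact_force: [-1.4, -2.2, 3.7]
grip_width: 0.0207
t: 41.23
ee_pos: [0.522, 0.3132, 0.2453]
tool_rot: [2.168, 0.048, -2.227]
contact_force: [-0.3, 0.9, 0.4]
grip_width: 0.0403
t: 41.65
ee_pos: [0.3692, 0.4252, 0.2969]
tool_rot: [2.169, 0.052, -2.226]
contact_force: [0.2, -0.3, 0.6]
grip_width: 0.0396
knob top [0.5871 0.3146 0.148 ]
top knob_grip [(0.49, array([107.8, 207.4]))]
top tray []
top rest []
scene knob_grip [(0.46, array([384.5, 146.4]))]
scene tray [(0.94, array([222.9, 237.2]))]
scene rest []
```

View pics/n1.png

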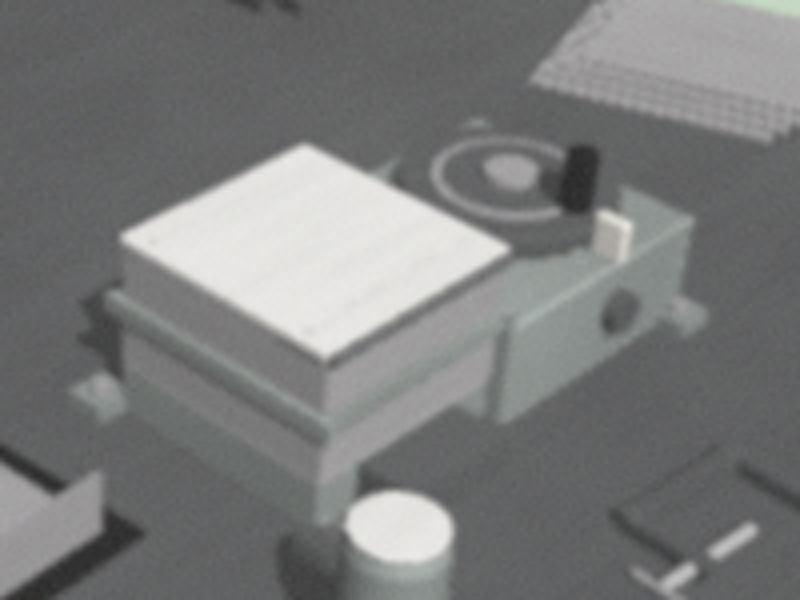

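View pics/n2.png

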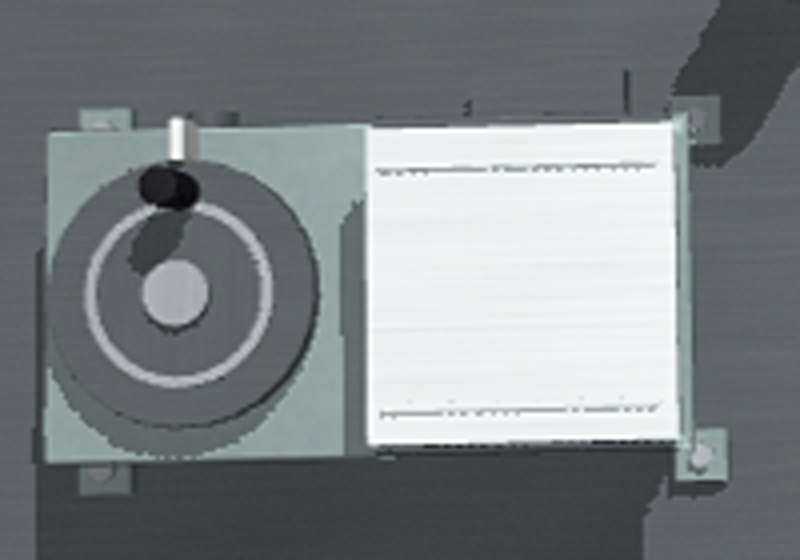

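View pics/n3.png

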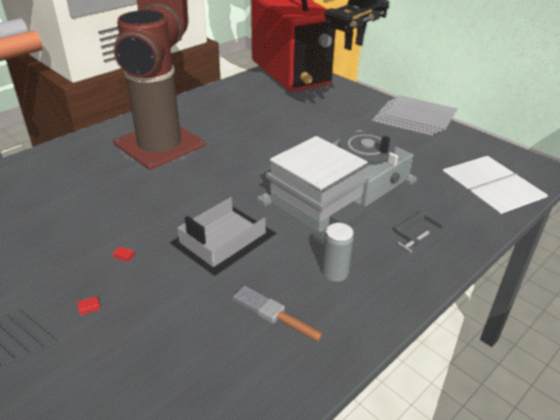

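```bash
python3 - <<'E'
import cv2,numpy as np
a=cv2.imread('pics/k5.png',0);b=cv2.imread('pics/n2.png',0)
for im in(a,b):
    m=np.zeros_like(im); m[155:220,125:210]=(im[155:220,125:210]<35); ys,xs=np.nonzero(m); print(xs.mean(),ys.mean(),len(xs),xs.min(),xs.max())
E
```

```text
166.02218934911244 190.47707100591717 1352 135 192
170.52589350838804 190.43836615609044 1371 141 197
```

```bash
python3 -c "
from station import finish_job
print(finish_job())"
```

```text
the job is handed in; nothing more can be done
None
```

I finished the whole job and handed it in at about 42 s of the 210 s allowed; `finish_job` gives no verdict. The three grey offcuts on the bench (two tubes and a bar) went into the tray with the two already there. I left the red look-alikes where they were. I tipped the trayful into the hopper, set the tray back on its mat, shut the covers, and turned the handwheel counter-clockwise once by its knob.

**What my last checks showed:**
- **Offcuts:** all five were visible in the hopper before the covers closed. I could not see them afterwards.
- **Covers:** both look flat and meet edge to edge. The fingertip met both at about 136 mm.
- **Tray:** it stands upright in the middle of the mat and lined up with it.
- **Bystanders:** the brush, spray can and clamp look undisturbed.
- **Handwheel:** the knob is back at the pointer but about 2.5 mm short of its start, roughly 0.045 rad against the 0.13 rad allowed. I left it rather than regrip.

**What was off along the way:** pressing the near cover shut reached about 30 N on the wrist, closer to the 40 N limit than I intended. In the last top view the networks did not report the tray or the mat. The scene camera found the tray (0.94) but not the mat, so that check rests on the scene picture.

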